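# Gang blanks in a filing jig and latch the keeper

### The arm

A 6-joint arm with a two-finger parallel gripper is mounted at the origin on the work surface. World frame = base frame: x ahead of the robot, y to its left, z up, the work surface at z = 0. Lengths are in m, angles in rad, forces in N, time in s.
With the tool pointing down it reaches from about 0.25 to 0.8 m from the base axis. Payload 3.9 kg.
Tool frame: the origin (TCP) lies between the finger pads; the fingertips stand 17 mm ahead of it and the grasp point (between the pads) lies 2 mm behind it (bot.tip_reach is the distance from the TCP to the fingertips, in m); z points along the fingers, y is the direction in which the jaws open and shut (so a half turn about z gives the same grasp; the last joint's range is limited). The gripper opens to 85 mm and grips with 20 to 120 N. Pads are 22 mm wide; open, the fingers measure 114 mm over their backs; the gripper's body (76 mm by 85 mm) begins 54 mm behind the grasp point. The pads swing forward as they close: fully open they stand 13 mm farther back than shut.
Start: joints at [-1.284, 0.26, -0.138, 1.173, 0, 1.571], TCP at [0.149, -0.504, 0.214] pointing down, gripper open.
Joint ranges: [-2.78, 2.78], [-0.83, 1.72], [-1.28, 1.37], [-1.9, 2.12], [-1.57, 1.48], [-3.14, 3.14]. Speed limits (rad/s): [2.57, 2.57, 3.14, 3.14, 3.14, 3.14].

### API

Orientations are given as a rotation vector (axis times angle).
In Python, from plant import telemetry, vision, bot, silhouettes gives the robot as it stands.
- The arm moves only by the tool apply_moves, never from a script. Its argument "steps" is a list of rows, each an object with "hand": the closure in counts, from 0 (fully open) to 255 (shut); "linear": the shift along the tool's x, y, z in m, a list of three; "twist": the turn about the tool's z in rad. A call has 1 to 8 rows; each row is the pose to reach, as a shift and turn from the pose measured when the call began, along the tool's axes at that moment; what a row does not reach only later rows make up. A row lasts 1/12 s, in which the tool goes at most 41.7 mm and 7.16 degrees, less where a joint would pass 70% of its speed; a pose out of reach is approached as far as the arm can. A call with a gripper value outside its range is refused whole. The fingers move at their own pace and stop on an object; "newtons" is the grip in N (left out, the last holds). Time passes only in rows, so rows that repeat a pose let the fingers close. It gives the time, the measured TCP pose, the force and the opening at its end, in the units of the state.
- telemetry.read_state(): the state, without advancing time (a new reading comes with each control period).
- vision.get_image(name): name is "scene" or "top" or "wrist"; returns the picture (384x512x3 uint8, red, green, blue); there is no depth.
- vision.camera_info(name): a dict with "mtx" (3x3 intrinsics, pixels), "rvec" (rotation vector, rad) and "tvec" (3), from world to camera coordinates, as OpenCV has them. Camera axes: x right, y down, z forward; pixel columns grow to the right and rows downward; lengths in m; the calibration is good to about 2 mm. A picture is of the moment at which its call begins: read the wrist's pose just before it. camera_info takes no time and is no camera call; for the wrist camera it gives the pose at the moment of the call.
- bot.close_job(): hands the job in, once; it reports no verdict.
Trained networks look in the newest picture that a camera, given by its name, has taken for a name from the list of things; names that differ only in an ending like _2 or _b are one class to them, and where a whole thing is asked for, a point or a joint stands for the part that bears it (a point fixed in the world has none). Each returns a list of dicts, best first, with "confidence" (0 to 1); they miss things now and then, are a little off and sometimes report something else, mostly with a low value. They report only what shows in the picture. A call takes as long as a camera call. They do not tell look-alikes from the thing itself.
- silhouettes(camera, thing): "pixels" (384x512 bool, what is visible of it) and "rect" ([left, top, right, bottom] in pixels, round what is visible of it).
The state is a dict: "clock": time; "qpos": joint angles; "dq": joint speeds; "joint_efforts": joint torques, N m; "position": TCP position; "tool_rot": TCP orientation; "ft_force": force on the tool from outside, world axes, zero at the start; "wrist_torque": the same for the moment, N m; "grip_width": opening from 0.0 (shut) to 1.0 (fully open).
Only numpy, scipy, OpenCV 4.12 (cv2) and the standard library are available. Lean on these libraries where they do the work, as an engineer would, in place of code of your own. Each camera call takes 0.05 s, during which the arm holds its last target. There are 200 camera calls.

### The job

Get the three loose brass blanks ready for filing: on the bench, inside the jig's corner, line them up as one tight row, long sides together with the first against the side stop and all three ends flush against the back fence, and press the finished row sideways onto the side stop for a moment with a steady push of about 15 newtons, never ramming a blank into the jig. Then swing the keeper lever across the front of the row until it clicks into its detent notch. Leave the other things on the bench where they are.

Things in the scene. Friction and masses are not known exactly. Their poses are not given: they have to be found in the camera images.
- jig: Fixed L-shaped aluminium fence, 24 mm high. Origin: inside corner of the L, at bench level. Back fence: inner face x = 0, y -172 to 0 mm, 20 mm thick. Side stop: inner face y = 0. The finished row lies at x -60 to 0, y -72 to 0 mm, blanks' long axes along x. A detent housing 26 x 24 x 18 mm stands at x -70, y 82 mm.
- side_stop: The jig's short fence, fixed to it: aluminium bar 60 (x) x 18 (y) x 24 mm (z), axes as the jig's. Origin: centre of its underside, at jig x -30, y 9 mm; the row goes against its -y face.
- blank_a: One of three identical brass blanks lying flat, a bar 60 (its x) x 24 (its y) x 18 mm (z), about 0.2 kg. Origin: centre of the underside. Any blank may take any place in the row, either way round.
- blank_b: One of three identical brass blanks lying flat, a bar 60 (its x) x 24 (its y) x 18 mm (z), about 0.2 kg. Origin: centre of the underside. Any blank may take any place in the row, either way round.
- blank_c: One of three identical brass blanks lying flat, a bar 60 (its x) x 24 (its y) x 18 mm (z), about 0.2 kg. Origin: centre of the underside. Any blank may take any place in the row, either way round.
- keeper (a joint): Keeper lever of the jig, rad about a vertical axis, growing counter-clockwise seen from above: 0 to 0.5 = open, bar pointing away from the back fence (jig -x); 1.9 = closed in the notch, bar along jig -y, 3 mm in front of the row; stop at 1.96. A spring roller resists shortly before the notch (about 5 N at the post). It stays where it is left.
- keeper_grip (a point): Centre of the top of the lever's black upright post: round, 13 mm diameter, standing from 8 to 51 mm above the bench, 125 mm from the pivot. The bar is 13 mm wide, its top 17 mm above the bench.
- keeper_hinge (a point): Point on the lever's pivot axis, 12 mm above the bench (jig x -70, y 42 mm). The hub and its screw reach 25 mm above the bench.
- doming_block: Bystander: loose steel block with round hollows, 60 x 60 x 40 mm, behind the back fence. Origin: centre of the underside.
- jar: Bystander: loose small glass jar with a steel cap, 48 mm diameter, 60 mm high. Origin: centre of the underside.
- graver: Bystander: loose hand tool with a wooden handle, 160 mm long, lying on the bench. Origin: underside, near its middle.
There are look-alikes about, which are no part of the job. Leave any red or turquoise look-alike of the blank_c alone.

How it is judged:
By the outcome, as a careful person would: the job done as asked, in the order asked, and still so for the second after the job is handed in, with the robot touching nothing.
It also fails if it takes over 72 s, if anything falls off the work surface, if the arm or the gripper's body presses on something with over 40 N, if the wrist force passes 120 N, or if a joint passes its speed limit or range.

## Working session

There is one attempt and no reset: what is moved stays moved. The work goes in short steps, Python scripts to look and compute and a tool call to move; the robot and the scene stay as the last step left them, time stands still between calls to the robot, and variables do not carry over. Pictures are saved under pics/ and viewed, about 8 in all and at most 12, crops included, and the job is handed in when it is done.

Besides the shell and the picture viewer there is one more tool, called after ">>>" as name([rows], argument=value, ...), one row to a line, values as JSON. apply_moves: Moves the arm, as the interface text tells. Its arguments: {"type":"object","properties":{"steps":{"type":"array"},"newtons":{"type":"number"}},"required":["steps"]}

```bash
mkdir -p pics; ls
cat > h.py <<'E'
import numpy as np, cv2
from plant import telemetry, vision, bot, silhouettes
def save(n,f):
    im=vision.get_image(n); cv2.imwrite('pics/'+f,im[:,:,::-1]); return im
def cam(n):
    c=vision.camera_info(n); R=cv2.Rodrigues(np.array(c['rvec'],float))[0]
    return np.array(c['mtx'],float),R,np.array(c['tvec'],float).ravel()
def ray(n,uv,z,c=None):
    K,R,t=c or cam(n); uv=np.atleast_2d(np.array(uv,float))
    d=(np.linalg.inv(K)@np.c_[uv,np.ones(len(uv))].T).T@R; o=-R.T@t
    return o+d*((z-o[2])/d[:,2])[:,None]
def proj(n,P,c=None):
    K,R,t=c or cam(n); p=(np.atleast_2d(P)@R.T+t)@K.T; return p[:,:2]/p[:,2:]
E
python3 - <<'E'
from h import *
a=save('top','top0.png'); b=save('scene','scene0.png')
s=telemetry.read_state(); print(s)
for t in ['blank_a','jig','keeper','side_stop','jar','graver']:
    try:
        vision
        for d in silhouettes('top',t): 
            m=d['pixels'].astype(np.uint8); r=cv2.minAreaRect(cv2.findNonZero(m)); print(t,round(d['confidence'],2),d['rect'],[np.round(x,1) for x in r])
    except Exception as e: print(t,e)
E
```

```text
pics
{'clock': 0.1, 'qpos': array([-1.28397549e+00,  2.60612201e-01, -1.39239915e-01,  1.17269209e+00,
        1.82542788e-05,  1.57075810e+00]), 'dq': array([-0.0009369 ,  0.00142634,  0.0020504 , -0.00031642, -0.00128906,
        0.00026634]), 'joint_efforts': array([-5.05649987e-04, -4.06507981e+01,  2.54527205e+01,  1.01564935e-02,
       -1.88917061e-04, -1.88693264e-05]), 'position': array([ 0.14835001, -0.50293839,  0.21325142]), 'tool_rot': array([-3.10761877e+00, -4.48806122e-01,  3.63762437e-04]), 'ft_force': array([-0.83069091, -0.08539276,  0.29131155]), 'wrist_torque': array([ 0.03501675, -0.0323916 ,  0.02209681]), 'grip_width': 0.9988365214826936}
blank_a 0.77 [338.7, 195.5, 356.2, 224.4] [array([348.2, 211.1]), array([26.2, 11.7]), np.float64(71.6)]
blank_a 0.75 [240.9, 273.3, 258.8, 301.4] [array([251.9, 287.2]), array([26.9, 10.4]), np.float64(71.6)]
blank_a 0.72 [243.2, 224.0, 264.6, 254.4] [array([255. , 239.4]), array([10.8, 27.4]), np.float64(15.3)]
blank_a 0.72 [190.9, 268.6, 216.5, 293.8] [array([203.3, 279.8]), array([25.4, 11. ]), np.float64(36.9)]
blank_a 0.59 [212.3, 183.9, 231.5, 250.4] [array([220.3, 217.6]), array([12.3, 65.7]), np.float64(4.1)]
blank_a 0.53 [310.3, 272.6, 329.8, 307.2] [array([317.9, 288. ]), array([11.8, 27.2]), np.float64(17.1)]
jig 0.91 [196.6, 159.0, 321.7, 250.5] [array([251. , 189.3]), array([ 62.8, 130.9]), np.float64(56.6)]
keeper 0.91 [212.6, 184.8, 231.7, 250.4] [array([220.3, 217.6]), array([12.3, 65.8]), np.float64(4.2)]
side_stop 0.59 [272.0, 127.0, 300.1, 156.6] [array([285.5, 141. ]), array([28., 25.]), np.float64(90.0)]
side_stop 0.48 [235.5, 166.8, 244.0, 192.6] [array([239.8, 179.3]), array([ 8.8, 25.9]), np.float64(13.0)]
jar 0.69 [173.1, 129.7, 198.0, 154.8] [array([186. , 140.5]), array([24.7, 19.1]), np.float64(45.0)]
graver 0.69 [343.6, 122.9, 374.3, 190.0] [array([357.6, 156.7]), array([11.1, 67.4]), np.float64(19.7)]
```

View pics/top0.png

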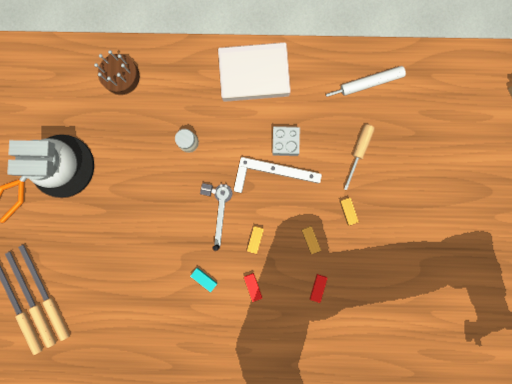

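View pics/scene0.png

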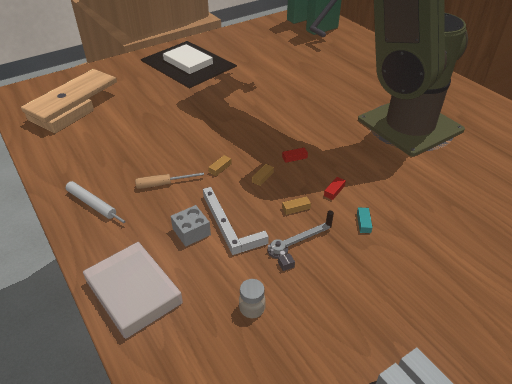

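The brass blanks are at about (256,240), (312,240, in shadow) and (349,211) in the top view. The look-alikes are red at (253,287) and (318,288), and turquoise at (203,279). I'll take the yellow/brass ones.

Run:
```python
from h import *
np.set_printoptions(precision=4,suppress=True)
print(ray('top',[(256,240),(312,240),(349,211)],.018))
print('jig bar ends, stop end, pivot, post',ray('top',[(242,160),(320,178),(239,190)],.024),ray('top',[(223,192)],.02),ray('top',[(216,247)],.05))
print(ray('top',[(286,140),(186,139),(347,187),(366,127)],.03))
s=telemetry.read_state();R=cv2.Rodrigues(s['tool_rot'])[0];print(R)
K,Rc,t=cam('wrist');print(K);o=-Rc.T@t;print('cam in tool',R.T@(o-s['position']),'cam axes in tool\n',R.T@Rc.T)
```

```text
[[ 0.4566  0.0854  0.018 ]
 [ 0.4596 -0.043   0.018 ]
 [ 0.5278 -0.1268  0.018 ]]
jig bar ends, stop end, pivot, post [[ 0.64    0.1217  0.024 ]
 [ 0.602  -0.0585  0.024 ]
 [ 0.5705  0.1269  0.024 ]] [[0.5653 0.1641 0.02  ]] [[0.4408 0.1732 0.05  ]]
[[ 0.6874  0.0214  0.03  ]
 [ 0.6853  0.2518  0.03  ]
 [ 0.5821 -0.1194  0.03  ]
 [ 0.721  -0.1614  0.03  ]]
[[ 0.9592  0.2829 -0.0001]
 [ 0.2829 -0.9592  0.0003]
 [-0.     -0.0003 -1.    ]]
[[293.2871   0.     252.4281]
 [  0.     293.2871 193.9066]
 [  0.       0.       1.    ]]
cam in tool [ 0.0779  0.0016 -0.1603] cam axes in tool
 [[-0.0012 -0.9527 -0.3038]
 [ 1.     -0.0013  0.0001]
 [-0.0005 -0.3038  0.9527]]
```

>>> apply_moves([
  {"hand": 0, "linear": [0.285, -0.203, 0], "twist": 0.495},
  {"hand": 0, "linear": [0.285, -0.203, 0], "twist": 0.495},
  {"hand": 0, "linear": [0.285, -0.203, 0], "twist": 0.495},
  {"hand": 0, "linear": [0.285, -0.203, 0], "twist": 0.495},
  {"hand": 0, "linear": [0.285, -0.203, 0], "twist": 0.495},
  {"hand": 0, "linear": [0.285, -0.203, 0], "twist": 0.495},
  {"hand": 0, "linear": [0.285, -0.203, 0], "twist": 0.495},
  {"hand": 0, "linear": [0.285, -0.203, 0], "twist": 0.495},
], newtons=40)

```text
clock: 1.07
position: [0.3462, -0.251, 0.2142]
tool_rot: [3.124, -0.327, 0.001]
ft_force: [0.7, 0.1, -0.1]
grip_width: 0.999
```

>>> apply_moves([
  {"hand": 0, "linear": [0.165, -0.34, 0.02], "twist": 0},
  {"hand": 0, "linear": [0.165, -0.34, 0.02], "twist": 0},
  {"hand": 0, "linear": [0.165, -0.34, 0.02], "twist": 0},
  {"hand": 0, "linear": [0.165, -0.34, 0.02], "twist": 0},
  {"hand": 0, "linear": [0.165, -0.34, 0.02], "twist": 0},
  {"hand": 0, "linear": [0.165, -0.34, 0.02], "twist": 0},
  {"hand": 0, "linear": [0.165, -0.34, 0.02], "twist": 0},
  {"hand": 0, "linear": [0.165, -0.34, 0.02], "twist": 0},
])

```text
clock: 1.73
position: [0.5266, -0.0723, 0.1976]
tool_rot: [-3.103, 0.24, -0.004]
ft_force: [-0.3, 0.3, -0.1]
grip_width: 1.004
```

>>> apply_moves([
  {"hand": 0, "linear": [0.007, -0.015, 0], "twist": 0},
  {"hand": 0, "linear": [0.007, -0.015, 0], "twist": 0},
  {"hand": 0, "linear": [0.007, -0.015, 0], "twist": 0},
])

```text
clock: 1.98
position: [0.5345, -0.0654, 0.1979]
tool_rot: [-3.098, 0.222, -0.003]
ft_force: [-0.9, -0.2, 0.5]
grip_width: 1.003
```

Run:
```python
from h import *
c=cam('wrist'); im=save('wrist','w0.png')
s=telemetry.read_state(); print(s['clock'],s['position'],s['tool_rot'])
np.savez('w0.npz',K=c[0],R=c[1],t=c[2])
for t in ['blank_a','jig','keeper','keeper_grip']:
    for d in silhouettes('wrist',t):
        m=d['pixels'].astype(np.uint8); r=cv2.minAreaRect(cv2.findNonZero(m)); col=np.median(im[d['pixels']],axis=0)
        print(t,round(d['confidence'],2),d['rect'],[np.round(x,1) for x in r],col, np.round(ray('wrist',[r[0]],.018,c),4))
```

```text
2.0333 [ 0.53396444 -0.06559539  0.19807212] [-3.09815083e+00  2.22731616e-01 -2.89368337e-03]
blank_a 0.96 [140.8, 215.8, 164.2, 256.6] [array([151.9, 235.7]), array([23.2, 41.4]), np.float64(2.5)] [160. 119.  43.] [[0.4666 0.0809 0.018 ]]
blank_a 0.94 [224.2, 203.1, 266.2, 252.5] [array([246.7, 225.6]), array([49.3, 23. ]), np.float64(59.3)] [248. 204.  69.] [[ 0.4649 -0.0429  0.018 ]]
blank_a 0.87 [162.3, 289.4, 190.4, 328.3] [array([170.6, 309.4]), array([38. , 22.2]), np.float64(56.3)] [242.  19.   8.] [[0.3517 0.0828 0.018 ]]
blank_a 0.83 [65.5, 286.9, 95.7, 306.4] [array([ 77.5, 299.5]), array([17. , 25.5]), np.float64(45.0)] [  0. 139. 121.] [[0.3835 0.2111 0.018 ]]
blank_a 0.76 [262.3, 270.9, 287.5, 317.1] [array([273.2, 295.2]), array([19.6, 43.1]), np.float64(11.3)] [249.  44.  36.] [[ 0.3581 -0.0634  0.018 ]]
blank_a 0.75 [293.0, 135.2, 329.5, 193.8] [array([310.9, 165.3]), array([52.3, 21.9]), np.float64(63.4)] [250. 212.  71.] [[ 0.5313 -0.1292  0.018 ]]
jig 0.6 [26.5, 95.3, 241.7, 280.9] [array([116.5, 147.2]), array([135.6, 244.6]), np.float64(45.9)] [167. 174. 172.] [[0.584  0.0944 0.018 ]]
keeper 0.94 [53.9, 149.9, 97.9, 277.4] [array([ 76.2, 214.5]), array([126.3,  29.9]), np.float64(80.7)] [124. 132. 133.] [[0.5081 0.1705 0.018 ]]
keeper_grip 0.6 [53.5, 152.8, 99.7, 278.8] [array([ 76., 215.]), array([126.6,  29.3]), np.float64(80.8)] [124. 132. 133.] [[0.5074 0.1711 0.018 ]]
```

View pics/w0.png

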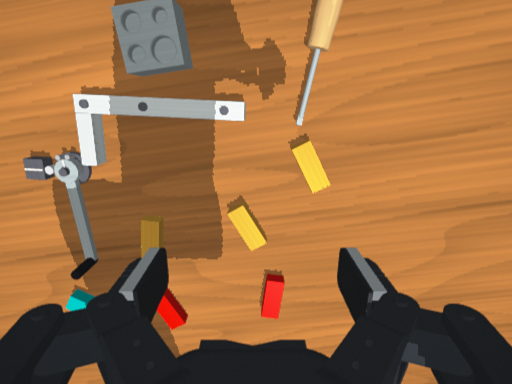

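```bash
cat > fit.py <<'E'
from h import *
from scipy.optimize import minimize
S=4
def box(x0,x1,y0,y1,h): return np.array([[x,y,z] for x in(x0,x1) for y in(y0,y1) for z in(0,h)],float)
JIG=[box(0,.020,-.172,.018,.024),box(-.06,0,0,.018,.024)]
BLK=[box(-.03,.03,-.012,.012,.018)]
def render(p,boxes,c,shape=(384,512)):
    m=np.zeros((shape[0]*S,shape[1]*S),np.uint8); a=p[2]; R=np.array([[np.cos(a),-np.sin(a),0],[np.sin(a),np.cos(a),0],[0,0,1]])
    for b in boxes:
        q=proj(None,b@R.T+[p[0],p[1],0],c); h=cv2.convexHull(((q+.5)*S).astype(np.float32)); cv2.fillConvexPoly(m,np.round(h*16-8).astype(np.int32),1,shift=4)
    return cv2.resize(m.astype(np.float32),(shape[1],shape[0]),interpolation=cv2.INTER_AREA)
def fit(mask,boxes,c,p0,valid=None,starts=None):
    v=np.ones(mask.shape) if valid is None else valid; mk=mask.astype(np.float32)
    f=lambda q:(np.abs(render([q[0]/100,q[1]/100,q[2]/10],boxes,c)-mk)*v).sum()
    best=None
    for a in (starts if starts is not None else [p0[2]]):
        x0=np.array([p0[0]*100,p0[1]*100,a*10])
        r=minimize(f,x0,method='Nelder-Mead',options=dict(initial_simplex=x0+np.vstack([np.zeros(3),np.diag([1.,1.,1.5])]),xatol=.003,fatol=.1,maxiter=200))
        if best is None or r.fun<best.fun: best=r
    x=best.x; return np.array([x[0]/100,x[1]/100,x[2]/10]),best.fun
E
python3 - <<'E'
from fit import *
np.set_printoptions(precision=4,suppress=True)
z=np.load('w0.npz'); c=(z['K'],z['R'],z['t']); im=cv2.imread('pics/w0.png')
hsv=cv2.cvtColor(im,cv2.COLOR_BGR2HSV)
lo=((hsv[...,1]<70)).astype(np.uint8)
v=np.zeros(lo.shape); v[84:180,60:260]=1; v[140:,:92]=0; v[84:90,105:]=0
j,e=fit(lo,JIG,c,(.63,.12,-.2),v); print('jig',j,e,(lo*v).sum())
np.save('jig.npy',j)
m=render(j,JIG,c); o=im.copy(); cs,_=cv2.findContours((m>.5).astype(np.uint8),0,1); cv2.drawContours(o,cs,-1,(255,0,255),1)
J=np.array([[np.cos(j[2]),-np.sin(j[2])],[np.sin(j[2]),np.cos(j[2])]])
for d in silhouettes('wrist','blank_a'):
    col=np.median(im[d['pixels']],axis=0); 
    if col[1]<80 or col[0]>90: continue
    r=cv2.minAreaRect(cv2.findNonZero(d['pixels'].astype(np.uint8))); w=ray(None,[r[0]],.009,c)[0]
    v2=None
    if r[0][0]<200: v2=np.ones(lo.shape); v2[245:]=0
    p,e=fit(d['pixels'],BLK,c,(w[0],w[1],0),v2,[-.6,-.2,.2,.6,1.2]); print('blank',p,e,d['pixels'].sum(),'in jig',J.T@(p[:2]-j[:2]),p[2]-j[2])
    cs,_=cv2.findContours((render(p,BLK,c)>.5).astype(np.uint8),0,1); cv2.drawContours(o,cs,-1,(255,0,255),1)
for P in [(-.07,.042)]: print('hinge px',proj(None,[list(J@P+j[:2])+[.025]],c))
cv2.imwrite('pics/w0o.png',cv2.resize(o[60:300,20:360],None,fx=2.3,fy=2.3,interpolation=cv2.INTER_CUBIC))
E
```

```text
jig [ 0.6259  0.1103 -0.1898] 140.1875 4351.0
blank [ 0.4583  0.0861 -0.2673] 19.3125 774 in jig [-0.16   -0.0554] -0.07753812992777831
blank [ 0.4619 -0.0426  0.385 ] 41.5625 1037 in jig [-0.1322 -0.1811] 0.5747347809078234
blank [ 0.529  -0.1296  0.3405] 40.4375 1114 in jig [-0.0499 -0.2539] 0.5302837946540249
hinge px [[ 61.8943 171.9633]]
```

View pics/w0o.png

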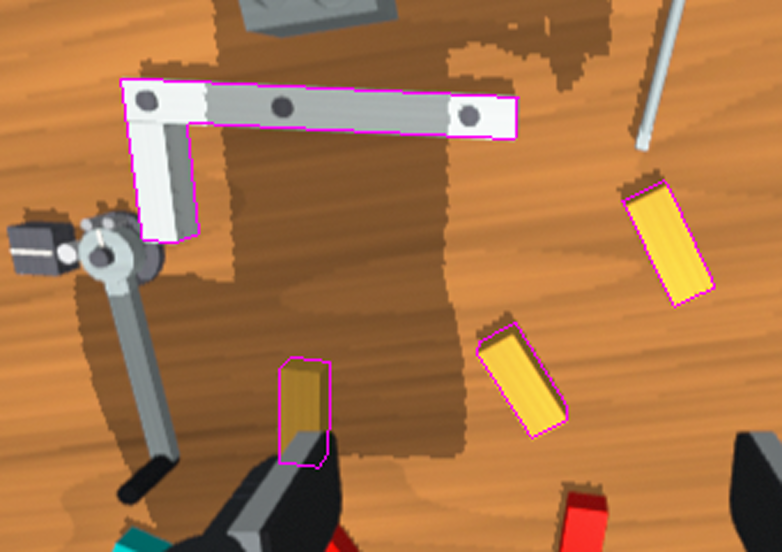

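The wrist view shows brass blanks at (311,165), (247,226) and (151,236); the jig fit matches well. I'm starting with the blank at (311,165), which is clearly yellow.

```bash
cat > go.py <<'E'
import sys
from h import *
# usage: go.py w x y z yaw | go.py j x y z yaw(rel jig)
def main():
    s=telemetry.read_state(); r=s['tool_rot']; R=cv2.Rodrigues(r)[0]; yaw=np.arctan2(R[1,0],R[0,0]); j=np.load('jig.npy')
    J=np.array([[np.cos(j[2]),-np.sin(j[2])],[np.sin(j[2]),np.cos(j[2])]])
    q=J.T@(s['position'][:2]-j[:2])
    print('t %.2f'%s['clock'],'pos',np.round(s['position'],4),'yaw %.4f'%yaw,'jig',np.round(q,4),'relyaw %.4f'%(yaw-j[2]),'F',np.round(s['ft_force'],1),'grip %.3f'%s['grip_width'],'tilt',np.round(R[:2,2],3),'q6 %.2f'%s['qpos'][5])
    a=sys.argv[1:]
    while len(a)>=5:
        x,y,z,w=map(float,a[1:5]); p=np.array([x,y])
        if a[0]=='j': p=J@p+j[:2]; w+=j[2]
        tw=-((w-yaw+np.pi/2)%np.pi-np.pi/2); d=R.T@(np.array([*p,z])-s['position'])
        print('  ->',a[:5],'linear',np.round(d,4),'twist %.3f'%tw); a=a[5:]
main()
E
python3 go.py w .529 -.1296 .09 .3405 w .529 -.1296 .02 .3405
```

```text
t 2.28 pos [ 0.5342 -0.0659  0.1984] yaw -0.1441 jig [-0.0569 -0.1903] relyaw 0.0457 F [ 0.5 -0.1 -0.7] grip 0.998 tilt [0.006 0.035] q6 3.14
  -> ['w', '.529', '-.1296', '.09', '.3405'] linear [0.004  0.0676 0.106 ] twist -0.485
  -> ['w', '.529', '-.1296', '.02', '.3405'] linear [0.004  0.0701 0.176 ] twist -0.485
```

q6 is at its limit, because tool yaw = q1 + π − q6. I'll turn half round so the last joint sits mid-range.

>>> apply_moves([
  {"hand": 0, "linear": [0.004, 0.02, 0.01], "twist": -0.11},
  {"hand": 0, "linear": [0.004, 0.04, 0.02], "twist": -0.23},
  {"hand": 0, "linear": [0.004, 0.06, 0.03], "twist": -0.35},
  {"hand": 0, "linear": [0.004, 0.067, 0.04], "twist": -0.47},
  {"hand": 0, "linear": [0.004, 0.067, 0.05], "twist": -0.59},
  {"hand": 0, "linear": [0.004, 0.067, 0.05], "twist": -0.71},
  {"hand": 0, "linear": [0.004, 0.067, 0.05], "twist": -0.83},
  {"hand": 0, "linear": [0.004, 0.067, 0.05], "twist": -0.95},
])

```text
clock: 2.95
position: [0.5282, -0.1313, 0.1459]
tool_rot: [-2.859, -1.227, -0.029]
ft_force: [0.1, -0.7, -0.4]
grip_width: 1.003
```

>>> apply_moves([
  {"hand": 0, "linear": [0, 0, 0], "twist": -0.12},
  {"hand": 0, "linear": [0, 0, 0], "twist": -0.24},
  {"hand": 0, "linear": [0, 0, 0], "twist": -0.36},
  {"hand": 0, "linear": [0, 0, 0], "twist": -0.48},
  {"hand": 0, "linear": [0, 0, 0], "twist": -0.6},
  {"hand": 0, "linear": [0, 0, 0], "twist": -0.72},
  {"hand": 0, "linear": [0, 0, 0], "twist": -0.84},
  {"hand": 0, "linear": [0, 0, 0], "twist": -0.96},
])

```text
clock: 3.62
position: [0.5278, -0.1315, 0.1462]
tool_rot: [-1.97, -2.423, -0.048]
ft_force: [0.0, -0.2, 0.5]
grip_width: 0.999
```

>>> apply_moves([
  {"hand": 0, "linear": [0, 0, 0], "twist": -0.12},
  {"hand": 0, "linear": [0, 0, 0], "twist": -0.24},
  {"hand": 0, "linear": [0, 0, 0], "twist": -0.36},
  {"hand": 0, "linear": [0, 0, 0], "twist": -0.48},
  {"hand": 0, "linear": [0, 0, 0], "twist": -0.6},
  {"hand": 0, "linear": [0, 0, 0], "twist": -0.72},
  {"hand": 0, "linear": [0, 0, 0], "twist": -0.84},
  {"hand": 0, "linear": [0, 0, 0], "twist": -0.96},
])

```text
clock: 4.28
position: [0.5274, -0.1318, 0.1464]
tool_rot: [-0.624, -3.077, -0.056]
ft_force: [-0.4, -0.0, 0.3]
grip_width: 0.999
```

>>> apply_moves([
  {"hand": 0, "linear": [0, 0, 0], "twist": -0.12},
  {"hand": 0, "linear": [0, 0, 0], "twist": -0.24},
  {"hand": 0, "linear": [0, 0, 0], "twist": -0.36},
  {"hand": 0, "linear": [0, 0, 0], "twist": -0.48},
  {"hand": 0, "linear": [0, 0, 0], "twist": -0.6},
  {"hand": 0, "linear": [0, 0, 0], "twist": -0.72},
  {"hand": 0, "linear": [0, 0, 0], "twist": -0.78},
  {"hand": 0, "linear": [0, 0, 0], "twist": -0.78},
])

```text
clock: 4.95
position: [0.5271, -0.132, 0.1466]
tool_rot: [-0.592, 3.073, 0.052]
ft_force: [-0.4, -0.1, 0.7]
grip_width: 1.002
```

```bash
python3 go.py w .529 -.1296 .10 .3405 w .529 -.1296 .02 .3405
```

```text
t 4.95 pos [ 0.5271 -0.132   0.1466] yaw -2.7614 jig [-0.0513 -0.2566] relyaw -2.5716 F [-0.4 -0.1  0.7] grip 1.002 tilt [0.006 0.035] q6 -0.65
  -> ['w', '.529', '-.1296', '.10', '.3405'] linear [-0.0018  0.0001  0.0467] twist 0.040
  -> ['w', '.529', '-.1296', '.02', '.3405'] linear [-0.0003 -0.0023  0.1266] twist 0.040
```

>>> apply_moves([
  {"hand": 0, "linear": [-0.001, 0, 0.04], "twist": 0.04},
  {"hand": 0, "linear": [-0.001, -0.001, 0.08], "twist": 0.04},
  {"hand": 0, "linear": [0, -0.002, 0.105], "twist": 0.04},
  {"hand": 0, "linear": [0, -0.002, 0.12], "twist": 0.04},
  {"hand": 0, "linear": [0, -0.002, 0.125], "twist": 0.04},
  {"hand": 255, "linear": [0, -0.002, 0.125], "twist": 0.04},
  {"hand": 255, "linear": [0, -0.002, 0.125], "twist": 0.04},
  {"hand": 255, "linear": [0, -0.002, 0.125], "twist": 0.04},
], newtons=40)

```text
clock: 5.62
position: [0.53, -0.1299, 0.0232]
tool_rot: [-0.529, 3.082, 0.051]
ft_force: [-0.6, -0.8, 0.4]
grip_width: 0.606
```

>>> apply_moves([
  {"hand": 255, "linear": [0, 0, 0], "twist": 0},
  {"hand": 255, "linear": [0, 0, 0], "twist": 0},
  {"hand": 255, "linear": [0, 0, 0], "twist": 0},
  {"hand": 255, "linear": [0, 0, 0], "twist": 0},
  {"hand": 255, "linear": [0, 0, -0.02], "twist": 0},
  {"hand": 255, "linear": [0, 0, -0.05], "twist": 0},
  {"hand": 255, "linear": [0, 0, -0.05], "twist": 0},
])

```text
clock: 6.2
position: [0.5329, -0.1327, 0.0778]
tool_rot: [-0.528, 3.075, 0.045]
ft_force: [0.8, -0.2, 1.6]
grip_width: 0.002
```

```bash
python3 go.py j -.040 -.126 .07 0 j -.040 -.126 .021 0
```

```text
t 6.20 pos [ 0.5329 -0.1327  0.0778] yaw -2.8021 jig [-0.0455 -0.2561] relyaw -2.6123 F [ 0.8 -0.2  1.6] grip 0.002 tilt [0.016 0.032] q6 -0.61
  -> ['j', '-.040', '-.126', '.07', '0'] linear [-0.0702  0.1093  0.0124] twist 0.529
  -> ['j', '-.040', '-.126', '.021', '0'] linear [-0.0689  0.1081  0.0613] twist 0.529
```

Run:
```python
from h import *
print(bot.tip_reach,[x for x in dir(bot) if x[0]!='_'])
c=cam('wrist'); a=save('wrist','w1.png'); np.savez('w1.npz',K=c[0],R=c[1],t=c[2])
b=vision.get_image('top')
cv2.imwrite('pics/w1b.png',np.hstack([a[:,:,::-1],cv2.resize(b[180:300,225:375],(480,384))[:,:,::-1]])[:, :][::1] if 0 else cv2.resize(np.hstack([a[:,:,::-1],cv2.resize(b[180:300,225:375],(480,384))[:,:,::-1]]),(800,310)))
```

```text
0.017 ['MotionError', 'close_job', 'tip_reach']
```

View pics/w1b.png

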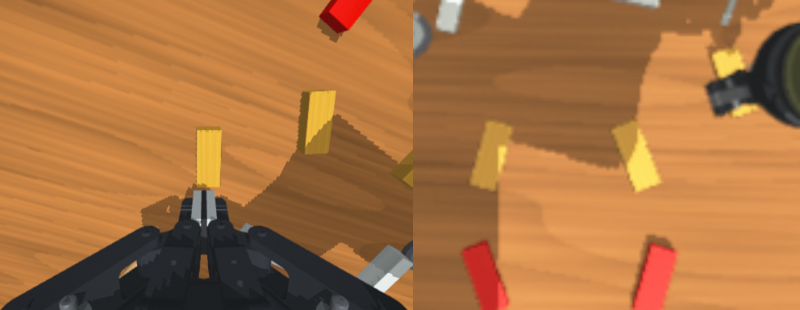

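```bash
python3 - <<'E'
from fit import *
np.set_printoptions(precision=4,suppress=True)
z=np.load('w1.npz'); c=(z['K'],z['R'],z['t']); im=cv2.imread('pics/w1.png')
vision.get_image('wrist')
for d in silhouettes('wrist','blank_a'):
    r=cv2.minAreaRect(cv2.findNonZero(d['pixels'].astype(np.uint8))); print(d['rect'],d['confidence'])
    if not 240<r[0][0]<280: continue
    v=np.ones(im.shape[:2]); v[228:]=0
    p,e=fit(d['pixels'],BLK,c,(.529,-.13,.34),v,[.2,.34,.5]); print(p,e)
E
python3 go.py w .529 -.1296 .06 .3405 w .529 -.1296 .017 .3405
```

```text
[242.0, 159.9, 272.0, 237.5] 0.92
[ 0.5317 -0.1297  0.3276] 64.4375
[486.3, 195.5, 510.9, 237.7] 0.89
[396.6, 0.9, 465.5, 43.6] 0.75
[369.1, 113.1, 415.1, 198.3] 0.67
t 6.40 pos [ 0.5291 -0.1315  0.0727] yaw -2.8020 jig [-0.0494 -0.2557] relyaw -2.6122 F [ 0.  -1.6  0.7] grip -0.002 tilt [0.008 0.034] q6 -0.61
  -> ['w', '.529', '-.1296', '.06', '.3405'] linear [-0.0003  0.0015  0.0128] twist -0.001
  -> ['w', '.529', '-.1296', '.017', '.3405'] linear [0.0005 0.0002 0.0557] twist -0.001
```

>>> apply_moves([
  {"hand": 90, "linear": [-0.002, 0, 0], "twist": 0},
  {"hand": 90, "linear": [-0.002, 0, 0], "twist": 0},
  {"hand": 90, "linear": [-0.002, 0, 0], "twist": 0},
  {"hand": 90, "linear": [-0.002, 0, 0], "twist": 0},
  {"hand": 90, "linear": [-0.002, 0, 0], "twist": 0},
  {"hand": 90, "linear": [-0.002, 0, 0.03], "twist": 0},
  {"hand": 90, "linear": [-0.002, 0, 0.05], "twist": 0},
  {"hand": 90, "linear": [-0.002, 0, 0.055], "twist": 0},
])

```text
clock: 7.07
position: [0.5288, -0.1282, 0.0149]
tool_rot: [-0.53, 3.087, 0.055]
ft_force: [-0.1, 0.5, -0.8]
grip_width: 0.65
```

```bash
python3 go.py w .530 -.1296 .017 .33
```

```text
t 7.07 pos [ 0.5288 -0.1282  0.0149] yaw -2.8021 jig [-0.0503 -0.2526] relyaw -2.6123 F [-0.1  0.5 -0.8] grip 0.650 tilt [0.003 0.036] q6 -0.60
  -> ['w', '.530', '-.1296', '.017', '.33'] linear [-0.0007 -0.0016 -0.0021] twist 0.010
```

>>> apply_moves([
  {"hand": 90, "linear": [0, -0.0016, -0.002], "twist": 0},
  {"hand": 255, "linear": [0, -0.0016, -0.002], "twist": 0},
  {"hand": 255, "linear": [0, -0.0016, -0.002], "twist": 0},
  {"hand": 255, "linear": [0, -0.0016, -0.002], "twist": 0},
  {"hand": 255, "linear": [0, -0.0016, -0.002], "twist": 0},
  {"hand": 255, "linear": [0, -0.0016, -0.002], "twist": 0},
  {"hand": 255, "linear": [0, -0.0016, -0.002], "twist": 0},
])

```text
clock: 7.65
position: [0.5298, -0.1299, 0.0174]
tool_rot: [-0.53, 3.086, 0.054]
ft_force: [0.1, -0.0, -0.0]
grip_width: 0.0
```

```bash
python3 go.py j -.040 -.126 .06 0 j -.040 -.126 .018 0
```

```text
t 7.65 pos [ 0.5298 -0.1299  0.0174] yaw -2.8020 jig [-0.0491 -0.254 ] relyaw -2.6122 F [ 0.1 -0.  -0. ] grip 0.000 tilt [0.004 0.036] q6 -0.60
  -> ['j', '-.040', '-.126', '.06', '0'] linear [-0.0731  0.1072 -0.038 ] twist 0.529
  -> ['j', '-.040', '-.126', '.018', '0'] linear [-0.0725  0.1058  0.0039] twist 0.529
```

Run:
```python
from h import *
a=save('wrist','w2.png'); b=vision.get_image('scene')
s=telemetry.read_state();R=cv2.Rodrigues(s['tool_rot'])[0]
print(proj('wrist',[s['position'],s['position']+R[:,2]*.017]),proj('scene',[s['position'],s['position']+R[:,2]*.017]))
cv2.imwrite('pics/w2b.png',cv2.resize(np.hstack([a,cv2.resize(b[100:220,150:310],(512,384))]),(800,300))[:,:,::-1])
```

```text
[[255.39416134 235.94167496]
 [255.15789981 224.55437401]] [[218.2384272  162.58809981]
 [218.71311341 168.10556442]]
```

View pics/w2b.png

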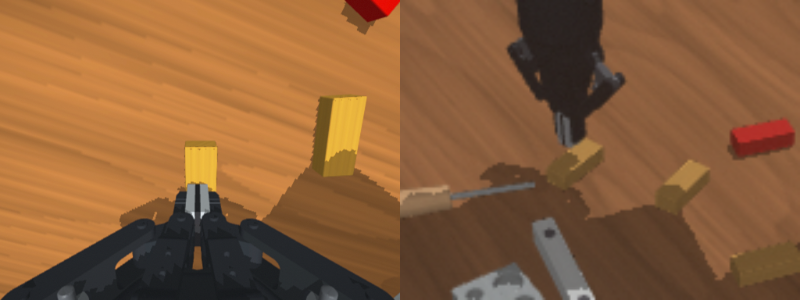

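The closed tips sit at about row 237 in the wrist view, on top of the blank, and not 17 mm ahead of the TCP as stated. I'll feel for contact.

>>> apply_moves([
  {"hand": 255, "linear": [0, 0, 0.001], "twist": 0},
  {"hand": 255, "linear": [0, 0, 0.002], "twist": 0},
  {"hand": 255, "linear": [0, 0, 0.003], "twist": 0},
  {"hand": 255, "linear": [0, 0, 0.003], "twist": 0},
])

```text
clock: 8.08
position: [0.5293, -0.1296, 0.0138]
tool_rot: [-0.53, 3.087, 0.055]
ft_force: [0.0, -0.1, 0.3]
grip_width: 0.004
```

```bash
python3 go.py
python3 - <<'E'
from h import *
c=cam('wrist');s=telemetry.read_state();R=cv2.Rodrigues(s['tool_rot'])[0]
for x in (-11,0,11):
  for z in (-30,-20,-10,0,10,17): print(x,z,np.round(proj(None,[s['position']+R@np.array([x,0,z])/1000],c)[0],0))
E
```

```text
t 8.08 pos [ 0.5293 -0.1296  0.0138] yaw -2.8019 jig [-0.0496 -0.2538] relyaw -2.6121 F [ 0.  -0.1  0.3] grip 0.004 tilt [0.003 0.036] q6 -0.60
-11 -30 [256. 281.]
-11 -20 [256. 270.]
-11 -10 [256. 261.]
-11 0 [255. 252.]
-11 10 [255. 245.]
-11 17 [255. 240.]
0 -30 [256. 262.]
0 -20 [256. 252.]
0 -10 [256. 244.]
0 0 [255. 236.]
0 10 [255. 229.]
0 17 [255. 225.]
11 -30 [256. 242.]
11 -20 [256. 234.]
11 -10 [256. 226.]
11 0 [255. 219.]
11 10 [255. 213.]
11 17 [255. 209.]
```

>>> apply_moves([
  {"hand": 255, "linear": [0, 0, 0.001], "twist": 0},
  {"hand": 255, "linear": [0, 0, 0.002], "twist": 0},
  {"hand": 255, "linear": [0, 0, 0.003], "twist": 0},
  {"hand": 255, "linear": [0, 0, 0.004], "twist": 0},
  {"hand": 255, "linear": [0, 0, 0.005], "twist": 0},
  {"hand": 255, "linear": [0, 0, 0.006], "twist": 0},
  {"hand": 255, "linear": [0, 0, 0.006], "twist": 0},
])

```text
clock: 8.67
position: [0.5291, -0.1294, 0.0076]
tool_rot: [-0.53, 3.088, 0.055]
ft_force: [0.8, -0.7, -0.3]
grip_width: -0.003
```

Run:
```python
from h import *
a=save('wrist','w3.png'); b=vision.get_image('scene')
s=telemetry.read_state();print(s['position'],s['ft_force'])
cv2.imwrite('pics/w3b.png',np.hstack([cv2.resize(a[150:330,140:380],(400,300)),cv2.resize(b[120:200,170:277],(400,300))])[:,:,::-1])
```

```text
[ 0.5292273  -0.12940846  0.00778622] [ 0.08186834 -0.84173299  0.18258423]
```

View pics/w3b.png

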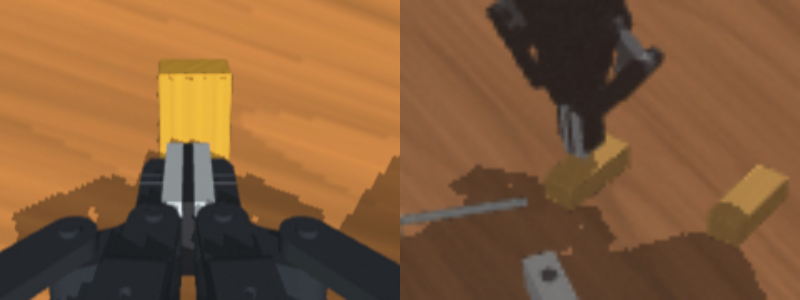

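>>> apply_moves([
  {"hand": 255, "linear": [0, 0, 0.001], "twist": 0},
  {"hand": 255, "linear": [0, 0, 0.002], "twist": 0},
  {"hand": 255, "linear": [0, 0, 0.003], "twist": 0},
  {"hand": 255, "linear": [0, 0, 0.004], "twist": 0},
  {"hand": 255, "linear": [0, 0, 0.004], "twist": 0},
])

```text
clock: 9.18
position: [0.529, -0.1292, 0.0035]
tool_rot: [-0.53, 3.088, 0.055]
ft_force: [-0.3, -0.8, 0.2]
grip_width: -0.003
```

```bash
python3 go.py;  python3 - <<'E'
from plant import telemetry
from h import *
s=telemetry.read_state(); print(s['qpos'], s['wrist_torque'])
K,Rc,t=cam('wrist'); o=-Rc.T@t; R=cv2.Rodrigues(s['tool_rot'])[0]; print('cam in tool',R.T@(o-s['position']),o)
E
```

```text
t 9.18 pos [ 0.529  -0.1292  0.0035] yaw -2.8020 jig [-0.05   -0.2535] relyaw -2.6122 F [-0.3 -0.8  0.2] grip -0.003 tilt [0.002 0.036] q6 -0.60
[-0.26144423  0.4717789  -0.41780923  0.68857263  0.03529696 -0.6014085 ] [-0.01115998  0.01783646  0.01163205]
cam in tool [ 0.07743071 -0.00160644 -0.16034017] [ 0.45620285 -0.16228027  0.16259609]
```

>>> apply_moves([
  {"hand": 255, "linear": [0, 0, 0.001], "twist": 0},
  {"hand": 255, "linear": [0, 0, 0.002], "twist": 0},
  {"hand": 255, "linear": [0, 0, 0.003], "twist": 0},
  {"hand": 255, "linear": [0, 0, 0.004], "twist": 0},
  {"hand": 255, "linear": [0, 0, 0.005], "twist": 0},
  {"hand": 255, "linear": [0, 0, 0.005], "twist": 0},
])

```text
clock: 9.68
position: [0.5291, -0.1292, 0.0007]
tool_rot: [-0.529, 3.087, 0.054]
ft_force: [-4.1, 0.9, 17.9]
grip_width: -0.001
```

```bash
python3 go.py
```

```text
t 9.68 pos [ 0.5291 -0.1292  0.0007] yaw -2.8021 jig [-0.0498 -0.2535] relyaw -2.6123 F [-4.1  0.9 17.9] grip -0.001 tilt [0.003 0.035] q6 -0.60
```

Contact shows the shut tips are at reported z + 17 mm, so the reported z is about 34 mm too low. Gripping needs a reported z of about -0.014.

>>> apply_moves([
  {"hand": 90, "linear": [0, 0, -0.008], "twist": 0},
  {"hand": 90, "linear": [0, 0, -0.008], "twist": 0},
  {"hand": 90, "linear": [0, 0, -0.008], "twist": 0},
  {"hand": 90, "linear": [0, 0, -0.008], "twist": 0},
  {"hand": 90, "linear": [0, 0, -0.008], "twist": 0},
  {"hand": 90, "linear": [0, 0, 0], "twist": 0},
  {"hand": 90, "linear": [0, 0, 0.008], "twist": 0},
  {"hand": 90, "linear": [0, 0, 0.014], "twist": 0},
])

```text
clock: 10.35
position: [0.5284, -0.1285, -0.0148]
tool_rot: [-0.53, 3.088, 0.055]
ft_force: [0.0, -0.3, -0.4]
grip_width: 0.647
```

>>> apply_moves([
  {"hand": 255, "linear": [0, 0, 0], "twist": 0},
  {"hand": 255, "linear": [0, 0, 0], "twist": 0},
  {"hand": 255, "linear": [0, 0, 0], "twist": 0},
  {"hand": 255, "linear": [0, 0, 0], "twist": 0},
  {"hand": 255, "linear": [0, 0, 0], "twist": 0},
  {"hand": 255, "linear": [0, 0, 0], "twist": 0},
])

```text
clock: 10.85
position: [0.5285, -0.1285, -0.0148]
tool_rot: [-0.53, 3.088, 0.055]
ft_force: [0.2, 0.7, -2.8]
grip_width: 0.268
```

```bash
python3 go.py j -.045 -.126 .03 0 j -.045 -.126 -.013 0
```

```text
t 10.85 pos [ 0.5285 -0.1285 -0.0148] yaw -2.8022 jig [-0.0506 -0.2529] relyaw -2.6124 F [ 0.2  0.7 -2.8] grip 0.268 tilt [0.002 0.036] q6 -0.60
  -> ['j', '-.045', '-.126', '.03', '0'] linear [-0.0695  0.1081 -0.0403] twist 0.529
  -> ['j', '-.045', '-.126', '-.013', '0'] linear [-0.0689  0.1067  0.0027] twist 0.529
```

>>> apply_moves([
  {"hand": 255, "linear": [0, 0, -0.03], "twist": 0},
  {"hand": 255, "linear": [-0.02, 0.03, -0.045], "twist": 0.1},
  {"hand": 255, "linear": [-0.035, 0.06, -0.045], "twist": 0.22},
  {"hand": 255, "linear": [-0.055, 0.09, -0.045], "twist": 0.34},
  {"hand": 255, "linear": [-0.07, 0.108, -0.045], "twist": 0.46},
  {"hand": 255, "linear": [-0.07, 0.108, -0.045], "twist": 0.53},
  {"hand": 255, "linear": [-0.07, 0.108, -0.04], "twist": 0.53},
  {"hand": 255, "linear": [-0.07, 0.108, -0.03], "twist": 0.53},
])

```text
clock: 11.52
position: [0.5594, -0.0045, 0.0203]
tool_rot: [0.295, 3.127, 0.056]
ft_force: [-0.1, 0.6, -2.5]
grip_width: 0.267
```

```bash
python3 - <<'E'
from h import *
a=save('wrist','w4.png'); np.savez('w4.npz',**dict(zip('KRt',cam('wrist'))))
E
python3 go.py j -.045 -.126 -.013 0
```

```text
t 11.57 pos [ 0.5571 -0.0048  0.0175] yaw 2.9528 jig [-0.0458 -0.126 ] relyaw 3.1426 F [-0.6 -0.1 -4.4] grip 0.268 tilt [-0.001  0.035] q6 0.16
  -> ['j', '-.045', '-.126', '-.013', '0'] linear [-0.001  -0.0011  0.0304] twist 0.001
```

View pics/w4.png

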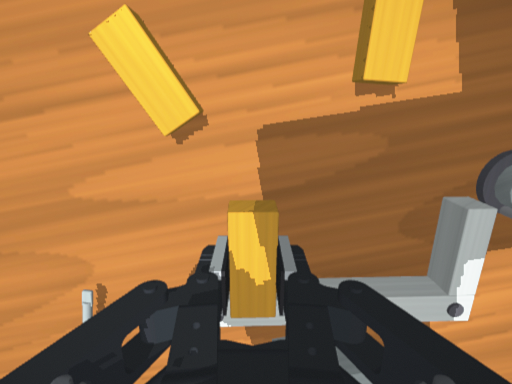

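>>> apply_moves([
  {"hand": 255, "linear": [0, 0, 0.015], "twist": 0},
  {"hand": 255, "linear": [0, 0, 0.025], "twist": 0},
  {"hand": 255, "linear": [0, -0.001, 0.029], "twist": 0},
  {"hand": 255, "linear": [0, -0.001, 0.031], "twist": 0},
  {"hand": 255, "linear": [0, -0.001, 0.0315], "twist": 0},
  {"hand": 255, "linear": [0, -0.001, 0.0315], "twist": 0},
])

```text
clock: 12.07
position: [0.5573, -0.005, -0.0139]
tool_rot: [-0.296, -3.124, -0.056]
ft_force: [0.1, -0.2, -2.1]
grip_width: 0.269
```

>>> apply_moves([
  {"hand": 255, "linear": [-0.002, 0, 0], "twist": 0},
  {"hand": 255, "linear": [-0.004, 0, 0], "twist": 0},
  {"hand": 255, "linear": [-0.006, 0, 0], "twist": 0},
  {"hand": 255, "linear": [-0.008, 0, 0], "twist": 0},
  {"hand": 255, "linear": [-0.009, 0, 0], "twist": 0},
  {"hand": 255, "linear": [-0.01, 0, 0], "twist": 0},
  {"hand": 255, "linear": [-0.01, 0, 0], "twist": 0},
])

```text
clock: 12.65
position: [0.5675, -0.0069, -0.0139]
tool_rot: [-0.296, -3.124, -0.056]
ft_force: [-0.2, 0.3, -1.3]
grip_width: 0.269
```

```bash
python3 go.py
```

```text
t 12.65 pos [ 0.5675 -0.0069 -0.0139] yaw 2.9525 jig [-0.0353 -0.1261] relyaw 3.1423 F [-0.2  0.3 -1.3] grip 0.269 tilt [0.    0.036] q6 0.16
```

>>> apply_moves([
  {"hand": 255, "linear": [-0.001, 0, 0], "twist": 0},
  {"hand": 255, "linear": [-0.002, 0, 0], "twist": 0},
  {"hand": 255, "linear": [-0.003, 0, 0], "twist": 0},
  {"hand": 255, "linear": [-0.004, 0, 0], "twist": 0},
  {"hand": 255, "linear": [-0.004, 0, 0], "twist": 0},
])

```text
clock: 13.07
position: [0.5702, -0.0074, -0.0142]
tool_rot: [-0.296, -3.122, -0.056]
ft_force: [-2.5, 0.3, -1.4]
grip_width: 0.274
```

>>> apply_moves([
  {"hand": 255, "linear": [-0.001, 0, 0], "twist": 0},
  {"hand": 255, "linear": [-0.0015, 0, 0], "twist": 0},
  {"hand": 255, "linear": [-0.002, 0, 0], "twist": 0},
  {"hand": 255, "linear": [-0.002, 0, 0], "twist": 0},
])

```text
clock: 13.4
position: [0.5701, -0.0074, -0.0145]
tool_rot: [-0.295, -3.118, -0.057]
ft_force: [-6.2, 1.3, 0.8]
grip_width: 0.27
```

```bash
python3 go.py
```

```text
t 13.40 pos [ 0.5701 -0.0074 -0.0145] yaw 2.9529 jig [-0.0326 -0.1261] relyaw 3.1427 F [-6.2  1.3  0.8] grip 0.270 tilt [-0.005  0.037] q6 0.15
```

>>> apply_moves([
  {"hand": 140, "linear": [0, 0, 0], "twist": 0},
  {"hand": 140, "linear": [0, 0, 0], "twist": 0},
  {"hand": 140, "linear": [0, 0, 0], "twist": 0},
  {"hand": 140, "linear": [0, 0, -0.02], "twist": 0},
  {"hand": 90, "linear": [0.01, 0, -0.05], "twist": 0},
  {"hand": 90, "linear": [0.04, 0, -0.06], "twist": 0},
  {"hand": 90, "linear": [0.06, 0, -0.06], "twist": 0},
])

```text
clock: 13.98
position: [0.5142, 0.0015, 0.0494]
tool_rot: [-0.297, -3.125, -0.057]
ft_force: [-0.7, -0.0, -0.3]
grip_width: 0.646
```

```bash
python3 go.py w .4619 -.0426 .03 .385
```

```text
t 13.98 pos [0.5142 0.0015 0.0494] yaw 2.9525 jig [-0.0892 -0.1279] relyaw 3.1422 F [-0.7 -0.  -0.3] grip 0.646 tilt [0.002 0.037] q6 0.17
  -> ['w', '.4619', '-.0426', '.03', '.385'] linear [ 0.043  -0.0539  0.0176] twist -0.574
```

>>> apply_moves([
  {"hand": 90, "linear": [0.02, -0.02, 0.005], "twist": -0.11},
  {"hand": 90, "linear": [0.035, -0.04, 0.01], "twist": -0.23},
  {"hand": 90, "linear": [0.043, -0.054, 0.015], "twist": -0.35},
  {"hand": 90, "linear": [0.043, -0.054, 0.018], "twist": -0.47},
  {"hand": 90, "linear": [0.043, -0.054, 0.018], "twist": -0.574},
  {"hand": 90, "linear": [0.043, -0.054, 0.018], "twist": -0.574},
  {"hand": 90, "linear": [0.043, -0.054, 0.018], "twist": -0.574},
])

```text
clock: 14.57
position: [0.463, -0.043, 0.0301]
tool_rot: [-0.594, 3.073, 0.054]
ft_force: [-0.1, -0.9, 0.1]
grip_width: 0.648
```

```bash
python3 go.py w .4619 -.0426 -.0145 .385
```

```text
t 14.57 pos [ 0.463  -0.043   0.0301] yaw -2.7599 jig [-0.131  -0.1813] relyaw -2.5701 F [-0.1 -0.9  0.1] grip 0.648 tilt [0.004 0.036] q6 -0.50
  -> ['w', '.4619', '-.0426', '-.0145', '.385'] linear [ 0.0017 -0.0007  0.0446] twist -0.003
```

>>> apply_moves([
  {"hand": 90, "linear": [0, -0.001, 0.025], "twist": 0},
  {"hand": 90, "linear": [0, -0.001, 0.038], "twist": 0},
  {"hand": 90, "linear": [0, -0.001, 0.043], "twist": 0},
  {"hand": 90, "linear": [0, -0.001, 0.0445], "twist": 0},
  {"hand": 255, "linear": [0, -0.001, 0.0445], "twist": 0},
  {"hand": 255, "linear": [0, -0.001, 0.0445], "twist": 0},
  {"hand": 255, "linear": [0, -0.001, 0.0445], "twist": 0},
  {"hand": 255, "linear": [0, -0.001, 0.0445], "twist": 0},
])

```text
clock: 15.23
position: [0.4643, -0.0418, -0.0134]
tool_rot: [-0.594, 3.072, 0.056]
ft_force: [-1.2, 2.3, 4.9]
grip_width: 0.265
```

>>> apply_moves([
  {"hand": 255, "linear": [0, 0, 0], "twist": 0},
  {"hand": 255, "linear": [0, 0, 0], "twist": 0},
  {"hand": 255, "linear": [0, 0, -0.03], "twist": 0},
  {"hand": 255, "linear": [0, 0, -0.045], "twist": 0.1},
  {"hand": 255, "linear": [0, 0, -0.045], "twist": 0.2},
  {"hand": 255, "linear": [0, 0, -0.045], "twist": 0.3},
])

```text
clock: 15.73
position: [0.4652, -0.0439, 0.0326]
tool_rot: [-0.12, 3.129, 0.056]
ft_force: [-0.3, -0.3, -4.1]
grip_width: 0.267
```

```bash
python3 go.py j -.042 -.080 .03 0
```

```text
t 15.73 pos [ 0.4652 -0.0439  0.0326] yaw -3.0651 jig [-0.1287 -0.1818] relyaw -2.8753 F [-0.3 -0.3 -4.1] grip 0.267 tilt [0.008 0.036] q6 -0.20
  -> ['j', '-.042', '-.080', '.03', '0'] linear [-0.1104  0.0752  0.0065] twist 0.266
```

>>> apply_moves([
  {"hand": 255, "linear": [-0.03, 0.02, 0], "twist": 0.1},
  {"hand": 255, "linear": [-0.06, 0.04, 0], "twist": 0.2},
  {"hand": 255, "linear": [-0.085, 0.06, 0], "twist": 0.266},
  {"hand": 255, "linear": [-0.105, 0.075, 0], "twist": 0.266},
  {"hand": 255, "linear": [-0.11, 0.075, 0.005], "twist": 0.266},
  {"hand": 255, "linear": [-0.11, 0.075, 0.005], "twist": 0.266},
  {"hand": 255, "linear": [-0.11, 0.075, 0.005], "twist": 0.266},
])

```text
clock: 16.32
position: [0.5676, 0.0389, 0.0305]
tool_rot: [0.297, 3.125, 0.056]
ft_force: [-0.4, 0.2, -2.2]
grip_width: 0.27
```

```bash
python3 go.py j -.042 -.080 -.014 0
```

```text
t 16.32 pos [0.5676 0.0389 0.0305] yaw 2.9524 jig [-0.0438 -0.0811] relyaw 3.1422 F [-0.4  0.2 -2.2] grip 0.270 tilt [0.005 0.035] q6 0.24
  -> ['j', '-.042', '-.080', '-.014', '0'] linear [-0.0019 -0.0005  0.0445] twist 0.001
```

>>> apply_moves([
  {"hand": 255, "linear": [0, -0.001, 0.02], "twist": 0},
  {"hand": 255, "linear": [0, -0.001, 0.034], "twist": 0},
  {"hand": 255, "linear": [0, -0.001, 0.042], "twist": 0},
  {"hand": 255, "linear": [0, -0.001, 0.0445], "twist": 0},
  {"hand": 255, "linear": [0, -0.001, 0.0445], "twist": 0},
  {"hand": 255, "linear": [-0.002, -0.001, 0.0445], "twist": 0},
  {"hand": 255, "linear": [-0.004, -0.001, 0.0445], "twist": 0},
  {"hand": 255, "linear": [-0.005, -0.001, 0.0445], "twist": 0},
])

```text
clock: 16.98
position: [0.5717, 0.0382, -0.0135]
tool_rot: [0.298, 3.126, 0.056]
ft_force: [-5.2, 0.3, 6.4]
grip_width: 0.268
```

>>> apply_moves([
  {"hand": 255, "linear": [-0.001, 0, 0], "twist": 0},
  {"hand": 255, "linear": [-0.002, 0, 0], "twist": 0},
  {"hand": 255, "linear": [-0.003, 0, 0], "twist": 0},
  {"hand": 255, "linear": [-0.004, 0, 0], "twist": 0},
  {"hand": 255, "linear": [-0.004, 0, 0], "twist": 0},
])

```text
clock: 17.4
position: [0.5751, 0.0376, -0.0135]
tool_rot: [-0.298, -3.126, -0.056]
ft_force: [-5.2, 0.6, 4.6]
grip_width: 0.265
```

```bash
python3 go.py
```

```text
t 17.40 pos [ 0.5751  0.0376 -0.0135] yaw 2.9519 jig [-0.0361 -0.081 ] relyaw 3.1416 F [-5.2  0.6  4.6] grip 0.265 tilt [0.003 0.036] q6 0.23
```

>>> apply_moves([
  {"hand": 255, "linear": [-0.001, 0, -0.0008], "twist": 0},
  {"hand": 255, "linear": [-0.002, 0, -0.0008], "twist": 0},
  {"hand": 255, "linear": [-0.003, 0, -0.0008], "twist": 0},
  {"hand": 255, "linear": [-0.003, 0, -0.0008], "twist": 0},
])

```text
clock: 17.73
position: [0.5792, 0.0368, -0.0129]
tool_rot: [0.298, 3.126, 0.056]
ft_force: [1.0, 0.9, -2.7]
grip_width: 0.269
```

```bash
python3 go.py
```

```text
t 17.73 pos [ 0.5792  0.0368 -0.0129] yaw 2.9518 jig [-0.032 -0.081] relyaw 3.1415 F [ 1.   0.9 -2.7] grip 0.269 tilt [0.004 0.036] q6 0.23
```

>>> apply_moves([
  {"hand": 255, "linear": [-0.001, 0, 0], "twist": 0},
  {"hand": 255, "linear": [-0.002, 0, 0], "twist": 0},
  {"hand": 255, "linear": [-0.003, 0, 0], "twist": 0},
  {"hand": 255, "linear": [-0.003, 0, 0], "twist": 0},
])

```text
clock: 18.07
position: [0.5826, 0.0362, -0.0129]
tool_rot: [0.298, 3.126, 0.056]
ft_force: [0.5, -0.7, -2.4]
grip_width: 0.274
```

>>> apply_moves([
  {"hand": 255, "linear": [-0.001, 0, 0], "twist": 0},
  {"hand": 255, "linear": [-0.0015, 0, 0], "twist": 0},
  {"hand": 255, "linear": [-0.0015, 0, 0], "twist": 0},
])

```text
clock: 18.32
position: [0.5828, 0.0361, -0.0132]
tool_rot: [-0.298, -3.126, -0.057]
ft_force: [-2.4, 0.3, -0.7]
grip_width: 0.27
```

```bash
python3 go.py
```

```text
t 18.32 pos [ 0.5828  0.0361 -0.0132] yaw 2.9519 jig [-0.0283 -0.081 ] relyaw 3.1416 F [-2.4  0.3 -0.7] grip 0.270 tilt [0.003 0.036] q6 0.23
```

>>> apply_moves([
  {"hand": 255, "linear": [-0.001, 0, 0], "twist": 0},
  {"hand": 255, "linear": [-0.002, 0, 0.0008], "twist": 0},
  {"hand": 255, "linear": [-0.002, 0, 0.0008], "twist": 0},
])

```text
clock: 18.57
position: [0.5827, 0.0361, -0.0135]
tool_rot: [-0.297, -3.123, -0.057]
ft_force: [-6.0, 2.2, 6.2]
grip_width: 0.267
```

>>> apply_moves([
  {"hand": 140, "linear": [0, 0, 0], "twist": 0},
  {"hand": 140, "linear": [0, 0, 0], "twist": 0},
  {"hand": 140, "linear": [0, 0, 0], "twist": 0},
  {"hand": 140, "linear": [0, 0, -0.02], "twist": 0},
  {"hand": 90, "linear": [0.01, 0, -0.05], "twist": 0},
  {"hand": 90, "linear": [0.04, 0, -0.06], "twist": 0},
  {"hand": 90, "linear": [0.06, -0.02, -0.06], "twist": 0},
  {"hand": 90, "linear": [0.06, -0.02, -0.06], "twist": 0},
])

```text
clock: 19.23
position: [0.5154, 0.0241, 0.0466]
tool_rot: [-0.298, -3.119, -0.054]
ft_force: [-1.0, 0.5, -0.2]
grip_width: 0.647
```

```bash
python3 - <<'E'
from fit import *
np.set_printoptions(precision=4,suppress=True)
c=cam('wrist'); im=save('wrist','w5.png'); np.savez('w5.npz',**dict(zip('KRt',c)))
j=np.load('jig.npy'); J=np.array([[np.cos(j[2]),-np.sin(j[2])],[np.sin(j[2]),np.cos(j[2])]])
for d in silhouettes('wrist','blank_a'):
    col=np.median(im[d['pixels']],axis=0); r=cv2.minAreaRect(cv2.findNonZero(d['pixels'].astype(np.uint8)))
    print(np.round(r[0]),col,round(d['confidence'],2),d['rect'])
    if col[1]<80 or col[0]<90: continue
    w=ray(None,[r[0]],.009,c)[0]
    p,e=fit(d['pixels'],BLK,c,(w[0],w[1],0),None,[-.5,-.2,.1]); print('  ',p,e,d['pixels'].sum(),'in jig',J.T@(p[:2]-j[:2]),p[2]-j[2])
E
python3 go.py w .4583 .0861 .03 -.267
```

```text
[223. 287.] [177. 132.  48.] 0.94 [207.6, 249.3, 240.3, 329.6]
   [ 0.5722 -0.01   -0.196 ] 98.5 2527 in jig [-0.0301 -0.1283] -0.006179925126942071
[282. 286.] [174. 130.  47.] 0.87 [263.5, 250.1, 300.0, 325.3]
   [ 0.5807  0.0342 -0.1939] 86.5 2592 in jig [-0.03   -0.0832] -0.004089928931046788
[329. 113.] [180. 134.  49.] 0.74 [304.7, 66.8, 356.9, 164.7]
   [ 0.4582  0.0863 -0.2539] 201.25 4141 in jig [-0.1602 -0.0552] -0.06414574403301893
[52. 18.] [248.  36.  29.] 0.74 [20.5, 0.2, 84.2, 37.5]
t 19.33 pos [0.5202 0.0252 0.0467] yaw 2.9513 jig [-0.0877 -0.1035] relyaw 3.1411 F [ 0.3  0.2 -0.2] grip 0.645 tilt [0.001 0.037] q6 0.22
  -> ['w', '.4583', '.0861', '.03', '-.267'] linear [0.0722 0.0474 0.0189] twist 0.077
```

View pics/w5.png

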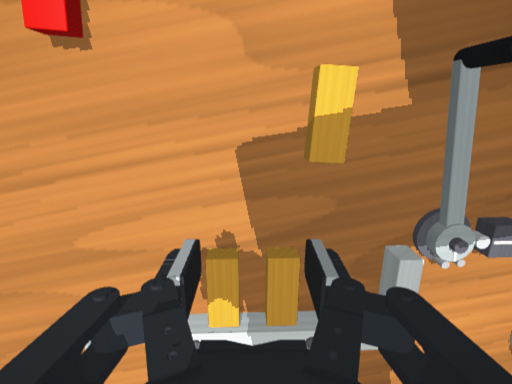

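Blanks 1 and 2 are flush at the fence, at jig y -128 and -83 mm. The third is at pixel (333,113), yellow brass.

>>> apply_moves([
  {"hand": 90, "linear": [0.035, -0.01, 0.005], "twist": 0.06},
  {"hand": 90, "linear": [0.05, -0.03, 0.01], "twist": 0.06},
  {"hand": 90, "linear": [0.06, -0.04, 0.015], "twist": 0.06},
  {"hand": 90, "linear": [0.06, -0.04, 0.018], "twist": 0.06},
])

```text
clock: 19.67
position: [0.4514, -0.003, 0.0268]
tool_rot: [-0.394, -3.11, -0.056]
ft_force: [-0.6, 0.5, -0.6]
grip_width: 0.652
```

```bash
python3 go.py w .4582 .0875 -.0145 -.254
```

```text
t 19.67 pos [ 0.4514 -0.003   0.0268] yaw 2.8898 jig [-0.15   -0.1441] relyaw 3.0796 F [-0.6  0.5 -0.6] grip 0.652 tilt [-0.002  0.036] q6 0.22
  -> ['w', '.4582', '.0875', '-.0145', '-.254'] linear [0.0155 0.0878 0.0446] twist 0.002
```

>>> apply_moves([
  {"hand": 90, "linear": [0.005, 0.04, 0], "twist": 0},
  {"hand": 90, "linear": [0.015, 0.075, 0], "twist": 0},
  {"hand": 90, "linear": [0.0155, 0.087, 0], "twist": 0},
  {"hand": 90, "linear": [0.0155, 0.088, 0], "twist": 0},
  {"hand": 90, "linear": [0.0155, 0.088, 0], "twist": 0},
])

```text
clock: 20.08
position: [0.4604, 0.087, 0.0302]
tool_rot: [-0.391, -3.112, -0.056]
ft_force: [0.2, -0.4, -0.5]
grip_width: 0.644
```

```bash
python3 go.py w .4582 .0875 -.0145 -.254
```

```text
t 20.08 pos [0.4604 0.087  0.0302] yaw 2.8921 jig [-0.1581 -0.054 ] relyaw 3.0818 F [ 0.2 -0.4 -0.5] grip 0.644 tilt [0.    0.036] q6 0.41
  -> ['w', '.4582', '.0875', '-.0145', '-.254'] linear [ 0.0019 -0.0017  0.0446] twist 0.004
```

>>> apply_moves([
  {"hand": 90, "linear": [0.002, -0.001, 0.025], "twist": 0},
  {"hand": 90, "linear": [0.002, -0.001, 0.038], "twist": 0},
  {"hand": 90, "linear": [0.002, -0.001, 0.043], "twist": 0},
  {"hand": 90, "linear": [0.002, -0.001, 0.044], "twist": 0},
  {"hand": 255, "linear": [0.002, -0.001, 0.044], "twist": 0},
  {"hand": 255, "linear": [0.002, -0.001, 0.044], "twist": 0},
  {"hand": 255, "linear": [0.002, -0.001, 0.044], "twist": 0},
  {"hand": 255, "linear": [0.002, -0.001, 0.044], "twist": 0},
])

```text
clock: 20.75
position: [0.4592, 0.0881, -0.0129]
tool_rot: [-0.391, -3.114, -0.057]
ft_force: [-0.2, 0.0, 3.3]
grip_width: 0.268
```

>>> apply_moves([
  {"hand": 255, "linear": [0, 0, 0], "twist": 0},
  {"hand": 255, "linear": [0, 0, 0], "twist": 0},
  {"hand": 255, "linear": [0, 0, -0.03], "twist": 0},
  {"hand": 255, "linear": [0, 0, -0.045], "twist": -0.06},
  {"hand": 255, "linear": [0, 0, -0.045], "twist": -0.06},
  {"hand": 255, "linear": [0, 0, -0.045], "twist": -0.06},
])

```text
clock: 21.25
position: [0.4599, 0.0866, 0.0324]
tool_rot: [0.3, 3.126, 0.057]
ft_force: [-0.1, 0.3, -2.2]
grip_width: 0.272
```

```bash
python3 go.py j -.042 -.033 .03 0
```

```text
t 21.25 pos [0.4599 0.0866 0.0324] yaw 2.9503 jig [-0.1585 -0.0546] relyaw 3.1401 F [-0.1  0.3 -2.2] grip 0.272 tilt [0.004 0.036] q6 0.35
  -> ['j', '-.042', '-.033', '.03', '0'] linear [-0.1165  0.0217  0.0029] twist -0.001
```

>>> apply_moves([
  {"hand": 255, "linear": [-0.035, 0.007, 0], "twist": 0},
  {"hand": 255, "linear": [-0.07, 0.015, 0], "twist": 0},
  {"hand": 255, "linear": [-0.1, 0.022, 0], "twist": 0},
  {"hand": 255, "linear": [-0.115, 0.022, 0], "twist": 0},
  {"hand": 255, "linear": [-0.1165, 0.022, 0.003], "twist": 0},
  {"hand": 255, "linear": [-0.1165, 0.022, 0.003], "twist": 0},
  {"hand": 255, "linear": [-0.1165, 0.022, 0.003], "twist": 0},
])

```text
clock: 21.83
position: [0.5755, 0.0859, 0.0279]
tool_rot: [-0.301, -3.122, -0.056]
ft_force: [-1.0, -0.6, -2.9]
grip_width: 0.269
```

```bash
python3 go.py j -.042 -.033 -.0125 0
```

```text
t 21.83 pos [0.5755 0.0859 0.0279] yaw 2.9498 jig [-0.0449 -0.0335] relyaw 3.1396 F [-1.  -0.6 -2.9] grip 0.269 tilt [-0.001  0.036] q6 0.32
  -> ['j', '-.042', '-.033', '-.0125', '0'] linear [-0.0032 -0.0009  0.0403] twist -0.002
```

>>> apply_moves([
  {"hand": 255, "linear": [0, -0.001, 0.02], "twist": 0},
  {"hand": 255, "linear": [0, -0.001, 0.032], "twist": 0},
  {"hand": 255, "linear": [0, -0.001, 0.038], "twist": 0},
  {"hand": 255, "linear": [0, -0.001, 0.0403], "twist": 0},
  {"hand": 255, "linear": [-0.002, -0.001, 0.0403], "twist": 0},
  {"hand": 255, "linear": [-0.004, -0.001, 0.0403], "twist": 0},
  {"hand": 255, "linear": [-0.006, -0.001, 0.0403], "twist": 0},
  {"hand": 255, "linear": [-0.006, -0.001, 0.0403], "twist": 0},
])

```text
clock: 22.5
position: [0.5819, 0.0852, -0.0122]
tool_rot: [-0.301, -3.123, -0.056]
ft_force: [0.7, 0.2, -2.2]
grip_width: 0.267
```

>>> apply_moves([
  {"hand": 255, "linear": [-0.001, 0, 0], "twist": 0},
  {"hand": 255, "linear": [-0.002, 0, 0], "twist": 0},
  {"hand": 255, "linear": [-0.003, 0, 0], "twist": 0},
  {"hand": 255, "linear": [-0.004, 0, 0], "twist": 0},
  {"hand": 255, "linear": [-0.005, 0, 0], "twist": 0},
  {"hand": 255, "linear": [-0.005, 0, 0], "twist": 0},
])

```text
clock: 23.0
position: [0.5872, 0.0843, -0.0122]
tool_rot: [-0.301, -3.123, -0.056]
ft_force: [-0.2, 0.2, -2.9]
grip_width: 0.269
```

```bash
python3 go.py
```

```text
t 23.00 pos [ 0.5872  0.0843 -0.0122] yaw 2.9496 jig [-0.0331 -0.0329] relyaw 3.1394 F [-0.2  0.2 -2.9] grip 0.269 tilt [0.    0.036] q6 0.31
```

>>> apply_moves([
  {"hand": 255, "linear": [-0.001, 0, 0], "twist": 0},
  {"hand": 255, "linear": [-0.002, 0, 0], "twist": 0},
  {"hand": 255, "linear": [-0.003, 0, 0], "twist": 0},
  {"hand": 255, "linear": [-0.003, 0, 0], "twist": 0},
])

```text
clock: 23.33
position: [0.5904, 0.0836, -0.0122]
tool_rot: [-0.301, -3.124, -0.056]
ft_force: [0.6, -1.0, -2.7]
grip_width: 0.273
```

>>> apply_moves([
  {"hand": 255, "linear": [-0.001, 0, 0], "twist": 0},
  {"hand": 255, "linear": [-0.002, 0, 0], "twist": 0},
  {"hand": 255, "linear": [-0.002, 0, 0], "twist": 0},
])

```text
clock: 23.58
position: [0.5904, 0.0835, -0.0126]
tool_rot: [-0.3, -3.12, -0.057]
ft_force: [-4.9, 1.3, -0.4]
grip_width: 0.27
```

>>> apply_moves([
  {"hand": 255, "linear": [-0.001, 0, 0.0003], "twist": 0},
  {"hand": 255, "linear": [-0.002, 0, 0.0005], "twist": 0},
  {"hand": 255, "linear": [-0.002, 0, 0.0005], "twist": 0},
])

```text
clock: 23.83
position: [0.5904, 0.0835, -0.0128]
tool_rot: [-0.3, -3.117, -0.057]
ft_force: [-7.8, 1.7, 5.9]
grip_width: 0.267
```

```bash
python3 go.py
```

```text
t 23.83 pos [ 0.5904  0.0835 -0.0128] yaw 2.9502 jig [-0.0299 -0.033 ] relyaw 3.1400 F [-7.8  1.7  5.9] grip 0.267 tilt [-0.006  0.037] q6 0.31
```

>>> apply_moves([
  {"hand": 140, "linear": [0, 0, 0], "twist": 0},
  {"hand": 140, "linear": [0, 0, 0], "twist": 0},
  {"hand": 140, "linear": [0, 0, 0], "twist": 0},
  {"hand": 140, "linear": [0, 0, -0.02], "twist": 0},
  {"hand": 255, "linear": [0, 0, -0.05], "twist": 0},
  {"hand": 255, "linear": [0, -0.04, -0.055], "twist": 0},
  {"hand": 255, "linear": [0, -0.08, -0.055], "twist": 0},
  {"hand": 255, "linear": [0, -0.12, -0.055], "twist": 0},
])

```text
clock: 24.5
position: [0.5701, -0.0374, 0.0394]
tool_rot: [-0.296, -3.122, -0.056]
ft_force: [1.3, -0.6, -1.3]
grip_width: 0.0
```

```bash
python3 go.py j -.030 -.166 -.0135 0
```

```text
t 24.50 pos [ 0.5701 -0.0374  0.0394] yaw 2.9524 jig [-0.0269 -0.1555] relyaw 3.1422 F [ 1.3 -0.6 -1.3] grip 0.000 tilt [-0.001  0.036] q6 0.10
  -> ['j', '-.030', '-.166', '-.0135', '0'] linear [ 0.0027 -0.0123  0.0525] twist 0.001
```

>>> apply_moves([
  {"hand": 255, "linear": [0.003, -0.013, 0], "twist": 0},
  {"hand": 255, "linear": [0.003, -0.013, 0.01], "twist": 0},
  {"hand": 255, "linear": [0.003, -0.013, 0.03], "twist": 0},
  {"hand": 255, "linear": [0.003, -0.013, 0.042], "twist": 0},
  {"hand": 255, "linear": [0.003, -0.013, 0.049], "twist": 0},
  {"hand": 255, "linear": [0.003, -0.013, 0.051], "twist": 0},
  {"hand": 255, "linear": [0.003, -0.013, 0.051], "twist": 0},
])

```text
clock: 25.08
position: [0.5648, -0.0471, -0.0126]
tool_rot: [-0.295, -3.122, -0.056]
ft_force: [0.6, -0.4, -0.2]
grip_width: 0.001
```

```bash
python3 go.py j -.030 -.100 -.0125 0
```

```text
t 25.08 pos [ 0.5648 -0.0471 -0.0126] yaw 2.9532 jig [-0.0303 -0.1661] relyaw 3.1429 F [ 0.6 -0.4 -0.2] grip 0.001 tilt [-0.002  0.036] q6 0.08
  -> ['j', '-.030', '-.100', '-.0125', '0'] linear [-0.0004  0.0661  0.0023] twist 0.001
```

>>> apply_moves([
  {"hand": 255, "linear": [0, 0.005, 0], "twist": 0},
  {"hand": 255, "linear": [0, 0.01, 0], "twist": 0},
  {"hand": 255, "linear": [0, 0.016, 0.0005], "twist": 0},
  {"hand": 255, "linear": [0, 0.022, 0.0007], "twist": 0},
  {"hand": 255, "linear": [0, 0.028, 0.001], "twist": 0},
  {"hand": 255, "linear": [0, 0.034, 0.0012], "twist": 0},
  {"hand": 255, "linear": [0, 0.04, 0.0014], "twist": 0},
  {"hand": 255, "linear": [0, 0.044, 0.0016], "twist": 0},
])

```text
clock: 25.75
position: [0.5734, -0.0042, -0.0122]
tool_rot: [-0.295, -3.123, -0.053]
ft_force: [-1.4, -6.9, 5.3]
grip_width: 0.0
```

```bash
python3 go.py j -.030 -.088 -.0125 0
```

```text
t 25.75 pos [ 0.5734 -0.0042 -0.0122] yaw 2.9531 jig [-0.0299 -0.1223] relyaw 3.1429 F [-1.4 -6.9  5.3] grip 0.000 tilt [-0.001  0.034] q6 0.16
  -> ['j', '-.030', '-.088', '-.0125', '0'] linear [0.     0.0343 0.0015] twist 0.001
```

>>> apply_moves([
  {"hand": 255, "linear": [0, 0.003, 0], "twist": 0},
  {"hand": 255, "linear": [0, 0.006, 0], "twist": 0},
  {"hand": 255, "linear": [0, 0.009, 0], "twist": 0},
  {"hand": 255, "linear": [0, 0.012, 0], "twist": 0},
  {"hand": 255, "linear": [0, 0.015, 0.0003], "twist": 0},
  {"hand": 255, "linear": [0, 0.018, 0.0004], "twist": 0},
  {"hand": 255, "linear": [0, 0.02, 0.0005], "twist": 0},
  {"hand": 255, "linear": [0, 0.022, 0.0005], "twist": 0},
])

```text
clock: 26.42
position: [0.5773, 0.0168, -0.012]
tool_rot: [-0.296, -3.122, -0.05]
ft_force: [-0.8, -5.8, 0.8]
grip_width: 0.001
```

```bash
python3 go.py j -.030 -.088 -.0125 0
```

```text
t 26.42 pos [ 0.5773  0.0168 -0.012 ] yaw 2.9526 jig [-0.0301 -0.101 ] relyaw 3.1424 F [-0.8 -5.8  0.8] grip 0.001 tilt [-0.002  0.032] q6 0.20
  -> ['j', '-.030', '-.088', '-.0125', '0'] linear [-0.0001  0.0129  0.0009] twist 0.001
```

>>> apply_moves([
  {"hand": 255, "linear": [0, 0.002, 0], "twist": 0},
  {"hand": 255, "linear": [0, 0.004, 0], "twist": 0},
  {"hand": 255, "linear": [0, 0.006, 0], "twist": 0},
  {"hand": 255, "linear": [0, 0.008, 0], "twist": 0},
  {"hand": 255, "linear": [0, 0.009, 0], "twist": 0},
  {"hand": 255, "linear": [0, 0.01, 0], "twist": 0},
])

```text
clock: 26.92
position: [0.5788, 0.0262, -0.0119]
tool_rot: [-0.297, -3.122, -0.048]
ft_force: [-0.9, -4.2, 0.4]
grip_width: -0.001
```

>>> apply_moves([
  {"hand": 255, "linear": [0, 0.001, 0], "twist": 0},
  {"hand": 255, "linear": [0, 0.002, 0], "twist": 0},
  {"hand": 255, "linear": [0, 0.003, 0], "twist": 0},
])

```text
clock: 27.17
position: [0.579, 0.0285, -0.012]
tool_rot: [-0.297, -3.121, -0.045]
ft_force: [-1.1, -6.0, 1.8]
grip_width: -0.001
```

```bash
python3 go.py j -.030 -.088 -.0125 0
```

```text
t 27.17 pos [ 0.579   0.0285 -0.012 ] yaw 2.9517 jig [-0.0306 -0.0892] relyaw 3.1415 F [-1.1 -6.   1.8] grip -0.001 tilt [-0.003  0.029] q6 0.22
  -> ['j', '-.030', '-.088', '-.0125', '0'] linear [-0.0006  0.0012  0.0006] twist -0.000
```

>>> apply_moves([
  {"hand": 255, "linear": [0, 0.001, 0], "twist": 0},
  {"hand": 255, "linear": [0, 0.002, 0], "twist": 0},
  {"hand": 255, "linear": [0, 0.003, 0], "twist": 0},
])

```text
clock: 27.42
position: [0.5793, 0.0307, -0.012]
tool_rot: [-0.298, -3.121, -0.043]
ft_force: [-1.0, -6.6, 1.6]
grip_width: 0.002
```

```bash
python3 - <<'E'
from h import *
a=save('wrist','w6.png'); b=vision.get_image('scene'); np.savez('w6.npz',**dict(zip('KRt',cam('wrist'))))
cv2.imwrite('pics/w6b.png',np.hstack([cv2.resize(a[190:370,160:400],(400,300)),cv2.resize(b[170:263,185:309],(400,300))])[:,:,::-1])
E
python3 go.py
```

```text
t 27.52 pos [ 0.5794  0.0309 -0.012 ] yaw 2.9513 jig [-0.0307 -0.0867] relyaw 3.1411 F [-1.1 -5.4  2.6] grip -0.002 tilt [-0.004  0.028] q6 0.23
```

View pics/w6b.png

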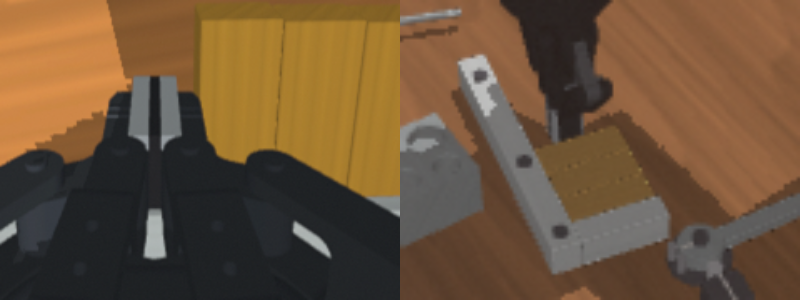

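>>> apply_moves([
  {"hand": 255, "linear": [0, 0.001, 0], "twist": 0},
  {"hand": 255, "linear": [0, 0.002, 0], "twist": 0},
  {"hand": 255, "linear": [0, 0.003, 0], "twist": 0},
])

```text
clock: 27.77
position: [0.5797, 0.0331, -0.0119]
tool_rot: [-0.299, -3.121, -0.041]
ft_force: [-1.5, -6.1, 1.3]
grip_width: -0.0
```

>>> apply_moves([
  {"hand": 255, "linear": [0, 0.001, 0], "twist": 0},
  {"hand": 255, "linear": [0, 0.002, 0], "twist": 0},
])

```text
clock: 27.93
position: [0.5798, 0.034, -0.0119]
tool_rot: [-0.3, -3.12, -0.037]
ft_force: [-2.7, -8.2, 2.0]
grip_width: -0.001
```

```bash
python3 go.py
```

```text
t 27.93 pos [ 0.5798  0.034  -0.0119] yaw 2.9499 jig [-0.0309 -0.0836] relyaw 3.1397 F [-2.7 -8.2  2. ] grip -0.001 tilt [-0.004  0.024] q6 0.24
```

>>> apply_moves([
  {"hand": 255, "linear": [0, -0.004, 0], "twist": 0},
  {"hand": 255, "linear": [0, -0.012, 0], "twist": 0},
  {"hand": 255, "linear": [0, -0.012, -0.03], "twist": 0},
  {"hand": 255, "linear": [0.03, -0.012, -0.06], "twist": 0},
  {"hand": 255, "linear": [0.06, -0.012, -0.07], "twist": 0},
  {"hand": 255, "linear": [0.08, 0, -0.07], "twist": 0},
  {"hand": 255, "linear": [0.08, 0.005, -0.07], "twist": 0},
  {"hand": 255, "linear": [0.08, 0.005, -0.07], "twist": 0},
])

```text
clock: 28.6
position: [0.502, 0.0538, 0.0593]
tool_rot: [-0.297, -3.121, -0.04]
ft_force: [1.1, 0.6, -0.5]
grip_width: -0.004
```

```bash
python3 go.py
cat > row.py <<'E'
from fit import *
np.set_printoptions(precision=4,suppress=True)
import sys
c=cam('wrist'); im=save('wrist',sys.argv[1]); np.savez(sys.argv[1]+'.npz',**dict(zip('KRt',c)))
j=np.load('jig.npy'); J=np.array([[np.cos(j[2]),-np.sin(j[2])],[np.sin(j[2]),np.cos(j[2])]])
# rectify top plane z=.018 in jig frame at 0.25mm/px: cols=y(-110..10mm), rows=x(-80..10mm)
g=np.array([[-.08,-.11],[-.08,.01],[.01,.01],[.01,-.11]]); P=np.c_[g@J.T+j[:2],np.full(4,.018)]
H=cv2.getPerspectiveTransform(proj(None,P,c).astype(np.float32),np.float32([[0,0],[480,0],[480,360],[0,360]]))
w=cv2.warpPerspective(im,H,(480,360)); cv2.imwrite('pics/r_'+sys.argv[1],cv2.resize(w,None,fx=1.6,fy=1.6)[:,:,::-1])
h=cv2.cvtColor(w,cv2.COLOR_RGB2HSV); m=((h[...,0]>19)&(h[...,0]<32)&(h[...,1]>150)&(h[...,2]>135)).astype(np.uint8)
for y in range(-76,4,4):
    col=int((y+110)*4); r=np.where(m[:,col])[0]; print(y,'front x %.1f back %.1f n%d'%(r.min()/4-80,r.max()/4-80,len(r)) if len(r) else '-',end='; ')
print()
for x in(-50,-40,-30): r=np.where(m[int((x+80)*4)])[0]; print(x,'y %.1f..%.1f n%d'%(r.min()/4-110,r.max()/4-110,len(r)) if len(r) else '-')
E
python3 row.py w7.png
```

```text
t 28.60 pos [0.502  0.0538 0.0593] yaw 2.9517 jig [-0.111  -0.0789] relyaw 3.1415 F [ 1.1  0.6 -0.5] grip -0.004 tilt [-0.004  0.026] q6 0.28
-76 -; -72 -; -68 -; -64 -; -60 -; -56 -; -52 front x -69.8 back -56.5 n24; -48 front x -69.8 back -52.8 n42; -44 front x -69.5 back -47.5 n41; -40 front x -69.5 back -46.8 n37; -36 front x -68.8 back -47.0 n28; -32 front x -64.2 back -58.2 n3; -28 front x -68.2 back -54.0 n33; -24 front x -69.2 back -54.5 n17; -20 front x -66.8 back -52.5 n40; -16 front x -66.8 back -51.0 n26; -12 front x -69.0 back -49.0 n33; -8 front x -8.2 back -7.0 n5; -4 front x -62.2 back -2.8 n49; 0 -; 
-50 y -49.2..-3.0 n30
-40 -
-30 -
```

View pics/r_w7.png

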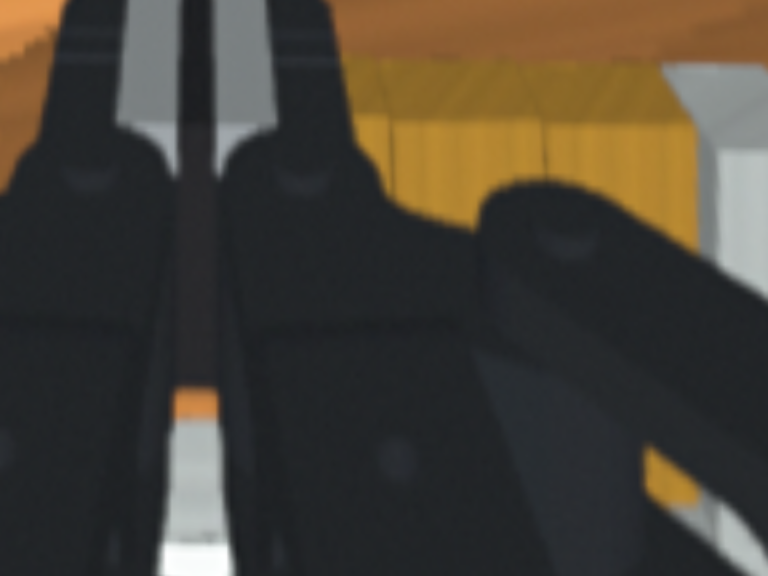

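```bash
python3 go.py j -.092 -.0345 .059 0 j -.092 -.0345 -.012 0 j -.074 -.0345 -.012 0
```

```text
t 28.65 pos [0.5031 0.0532 0.0591] yaw 2.9512 jig [-0.1098 -0.0792] relyaw 3.1409 F [-1.3 -0.5  0.1] grip 0.003 tilt [-0.003  0.025] q6 0.28
  -> ['j', '-.092', '-.0345', '.059', '0'] linear [-0.0178  0.0447  0.001 ] twist -0.001
  -> ['j', '-.092', '-.0345', '-.012', '0'] linear [-0.0183  0.043   0.072 ] twist -0.001
  -> ['j', '-.074', '-.0345', '-.012', '0'] linear [-0.0363  0.043   0.0718] twist -0.001
```

>>> apply_moves([
  {"hand": 165, "linear": [-0.008, 0.03, 0], "twist": 0},
  {"hand": 165, "linear": [-0.015, 0.043, 0.01], "twist": 0},
  {"hand": 165, "linear": [-0.018, 0.043, 0.035], "twist": 0},
  {"hand": 165, "linear": [-0.018, 0.043, 0.058], "twist": 0},
  {"hand": 165, "linear": [-0.018, 0.043, 0.068], "twist": 0},
  {"hand": 165, "linear": [-0.018, 0.043, 0.071], "twist": 0},
  {"hand": 165, "linear": [-0.024, 0.043, 0.071], "twist": 0},
  {"hand": 165, "linear": [-0.03, 0.043, 0.071], "twist": 0},
])

```text
clock: 29.32
position: [0.5415, 0.0912, -0.0106]
tool_rot: [-0.299, -3.122, -0.039]
ft_force: [1.5, 0.5, 1.0]
grip_width: 0.354
```

>>> apply_moves([
  {"hand": 165, "linear": [-0.002, 0, 0], "twist": 0},
  {"hand": 165, "linear": [-0.004, 0, 0], "twist": 0},
  {"hand": 165, "linear": [-0.005, 0, 0], "twist": 0},
  {"hand": 165, "linear": [-0.006, 0, 0], "twist": 0},
  {"hand": 165, "linear": [-0.006, 0, 0], "twist": 0},
])

```text
clock: 29.73
position: [0.5471, 0.0901, -0.0103]
tool_rot: [-0.299, -3.122, -0.039]
ft_force: [-1.8, 0.3, 1.1]
grip_width: 0.352
```

```bash
python3 go.py
```

```text
t 29.73 pos [ 0.5471  0.0901 -0.0103] yaw 2.9508 jig [-0.0735 -0.0347] relyaw 3.1406 F [-1.8  0.3  1.1] grip 0.352 tilt [-0.003  0.025] q6 0.34
```

>>> apply_moves([
  {"hand": 165, "linear": [-0.001, 0, 0], "twist": 0},
  {"hand": 165, "linear": [-0.002, 0, 0], "twist": 0},
  {"hand": 165, "linear": [-0.003, 0, 0], "twist": 0},
])

```text
clock: 29.98
position: [0.5479, 0.0898, -0.0105]
tool_rot: [-0.298, -3.118, -0.04]
ft_force: [-7.0, 1.3, 6.0]
grip_width: 0.351
```

>>> apply_moves([
  {"hand": 165, "linear": [-0.001, 0, 0], "twist": 0},
  {"hand": 165, "linear": [-0.002, 0, 0], "twist": 0},
  {"hand": 165, "linear": [-0.002, 0, 0], "twist": 0},
])

```text
clock: 30.23
position: [0.5478, 0.0898, -0.0107]
tool_rot: [-0.297, -3.115, -0.041]
ft_force: [-6.6, 1.9, 5.4]
grip_width: 0.353
```

```bash
python3 go.py
```

```text
t 30.23 pos [ 0.5478  0.0898 -0.0107] yaw 2.9519 jig [-0.0728 -0.0349] relyaw 3.1417 F [-6.6  1.9  5.4] grip 0.353 tilt [-0.01   0.027] q6 0.34
```

>>> apply_moves([
  {"hand": 165, "linear": [0.004, 0, 0], "twist": 0},
  {"hand": 255, "linear": [0.005, 0, 0], "twist": 0},
  {"hand": 255, "linear": [0.005, 0, 0], "twist": 0},
  {"hand": 255, "linear": [0.005, 0, 0], "twist": 0},
  {"hand": 255, "linear": [0.004, 0, 0], "twist": 0},
  {"hand": 255, "linear": [0.002, 0, 0], "twist": 0},
  {"hand": 255, "linear": [0.001, 0, 0], "twist": 0},
  {"hand": 255, "linear": [-0.001, 0, 0], "twist": 0},
])

```text
clock: 30.9
position: [0.5477, 0.0898, -0.0108]
tool_rot: [-0.296, -3.112, -0.041]
ft_force: [-4.3, 0.3, 2.9]
grip_width: -0.002
```

>>> apply_moves([
  {"hand": 255, "linear": [-0.001, 0, 0], "twist": 0},
  {"hand": 255, "linear": [-0.002, 0, 0], "twist": 0},
  {"hand": 255, "linear": [-0.002, 0, 0], "twist": 0},
])

```text
clock: 31.15
position: [0.5479, 0.0897, -0.0111]
tool_rot: [-0.296, -3.109, -0.042]
ft_force: [-5.3, 1.4, 4.9]
grip_width: 0.001
```

>>> apply_moves([
  {"hand": 255, "linear": [0.004, 0, 0], "twist": 0},
  {"hand": 255, "linear": [0.015, 0, 0], "twist": 0},
  {"hand": 255, "linear": [0.02, -0.02, -0.03], "twist": 0},
  {"hand": 255, "linear": [0.02, -0.05, -0.05], "twist": 0},
  {"hand": 255, "linear": [0, -0.08, -0.05], "twist": 0},
  {"hand": 255, "linear": [-0.03, -0.08, -0.05], "twist": 0},
  {"hand": 255, "linear": [-0.044, -0.08, -0.05], "twist": 0},
  {"hand": 255, "linear": [-0.044, -0.08, -0.05], "twist": 0},
])

```text
clock: 31.82
position: [0.5821, -0.0001, 0.0368]
tool_rot: [-0.299, -3.116, -0.042]
ft_force: [0.4, 0.4, -0.0]
grip_width: -0.003
```

```bash
python3 go.py j -.030 -.100 -.0115 0
```

```text
t 31.82 pos [ 5.821e-01 -1.000e-04  3.680e-02] yaw 2.9502 jig [-0.0222 -0.1167] relyaw 3.1399 F [ 0.4  0.4 -0. ] grip -0.003 tilt [-0.009  0.028] q6 0.18
  -> ['j', '-.030', '-.100', '-.0115', '0'] linear [0.0072 0.0155 0.0488] twist -0.002
```

>>> apply_moves([
  {"hand": 255, "linear": [0.007, 0.012, 0.01], "twist": 0},
  {"hand": 255, "linear": [0.007, 0.0155, 0.03], "twist": 0},
  {"hand": 255, "linear": [0.007, 0.0155, 0.042], "twist": 0},
  {"hand": 255, "linear": [0.007, 0.0155, 0.048], "twist": 0},
  {"hand": 255, "linear": [0.007, 0.0195, 0.049], "twist": 0},
  {"hand": 255, "linear": [0.007, 0.0235, 0.049], "twist": 0},
  {"hand": 255, "linear": [0.007, 0.0265, 0.049], "twist": 0},
  {"hand": 255, "linear": [0.007, 0.028, 0.049], "twist": 0},
])

```text
clock: 32.48
position: [0.5811, 0.0306, -0.0105]
tool_rot: [-0.299, -3.118, -0.042]
ft_force: [0.1, 0.4, -0.1]
grip_width: -0.001
```

>>> apply_moves([
  {"hand": 255, "linear": [0, 0.001, 0], "twist": 0},
  {"hand": 255, "linear": [0, 0.002, 0], "twist": 0},
  {"hand": 255, "linear": [0, 0.003, 0], "twist": 0},
  {"hand": 255, "linear": [0, 0.004, 0], "twist": 0},
])

```text
clock: 32.82
position: [0.5823, 0.0338, -0.0099]
tool_rot: [-0.299, -3.119, -0.04]
ft_force: [-0.5, -2.9, 2.1]
grip_width: 0.004
```

```bash
python3 go.py
```

```text
t 32.82 pos [ 0.5823  0.0338 -0.0099] yaw 2.9503 jig [-0.0284 -0.0833] relyaw 3.1401 F [-0.5 -2.9  2.1] grip 0.004 tilt [-0.006  0.026] q6 0.23
```

>>> apply_moves([
  {"hand": 255, "linear": [0, 0.001, 0.0005], "twist": 0},
  {"hand": 255, "linear": [0, 0.002, 0.0005], "twist": 0},
  {"hand": 255, "linear": [0, 0.003, 0.0005], "twist": 0},
  {"hand": 255, "linear": [0, 0.003, 0.0005], "twist": 0},
  {"hand": 255, "linear": [0, 0.003, 0.0005], "twist": 0},
])

```text
clock: 33.23
position: [0.5824, 0.0341, -0.01]
tool_rot: [-0.302, -3.119, -0.032]
ft_force: [-2.6, -8.2, 4.5]
grip_width: 0.005
```

```bash
python3 go.py
```

```text
t 33.23 pos [ 0.5824  0.0341 -0.01  ] yaw 2.9486 jig [-0.0283 -0.083 ] relyaw 3.1384 F [-2.6 -8.2  4.5] grip 0.005 tilt [-0.006  0.021] q6 0.24
```

>>> apply_moves([
  {"hand": 255, "linear": [0, 0.003, 0.0002], "twist": 0},
  {"hand": 255, "linear": [0, 0.004, 0.0002], "twist": 0},
  {"hand": 255, "linear": [0, 0.0045, 0.0002], "twist": 0},
  {"hand": 255, "linear": [0, 0.005, 0.0002], "twist": 0},
  {"hand": 255, "linear": [0, 0.0053, 0.0002], "twist": 0},
  {"hand": 255, "linear": [0, 0.0053, 0.0002], "twist": 0},
  {"hand": 255, "linear": [0, 0.0053, 0.0002], "twist": 0},
  {"hand": 255, "linear": [0, 0.0053, 0.0002], "twist": 0},
])

```text
clock: 33.9
position: [0.5824, 0.0342, -0.0098]
tool_rot: [-0.307, -3.118, -0.016]
ft_force: [-3.1, -14.1, 5.1]
grip_width: -0.008
```

```bash
python3 go.py
```

```text
t 33.90 pos [ 0.5824  0.0342 -0.0098] yaw 2.9455 jig [-0.0284 -0.0829] relyaw 3.1353 F [ -3.1 -14.1   5.1] grip -0.008 tilt [-0.008  0.011] q6 0.25
```

>>> apply_moves([
  {"hand": 255, "linear": [0, 0.0055, 0], "twist": 0},
  {"hand": 255, "linear": [0, 0.0055, 0], "twist": 0},
  {"hand": 255, "linear": [0, 0.0055, 0], "twist": 0},
  {"hand": 255, "linear": [0, 0.0055, 0], "twist": 0},
  {"hand": 255, "linear": [0, 0.0055, 0], "twist": 0},
  {"hand": 255, "linear": [0, 0.0055, 0], "twist": 0},
  {"hand": 255, "linear": [0, 0.0055, 0], "twist": 0},
  {"hand": 255, "linear": [0, 0.0055, 0], "twist": 0},
])

```text
clock: 34.57
position: [0.5822, 0.034, -0.0097]
tool_rot: [-0.312, -3.117, 0.001]
ft_force: [-2.0, -15.3, 5.3]
grip_width: -0.0
```

>>> apply_moves([
  {"hand": 255, "linear": [0, 0.002, 0], "twist": 0},
  {"hand": 255, "linear": [0, -0.003, 0], "twist": 0},
  {"hand": 255, "linear": [0, -0.012, 0], "twist": 0},
  {"hand": 255, "linear": [0, -0.012, -0.03], "twist": 0},
  {"hand": 180, "linear": [0.02, -0.012, -0.07], "twist": 0},
  {"hand": 180, "linear": [0.06, -0.012, -0.09], "twist": 0},
  {"hand": 180, "linear": [0.1, 0.01, -0.09], "twist": 0},
  {"hand": 180, "linear": [0.13, 0.04, -0.09], "twist": 0},
])

```text
clock: 35.23
position: [0.4675, 0.0912, 0.0828]
tool_rot: [-0.318, -3.117, -0.001]
ft_force: [-0.2, 1.1, -0.6]
grip_width: 0.294
```

```bash
python3 go.py
python3 - <<'E'
from fit import *
np.set_printoptions(precision=4,suppress=True)
c=cam('wrist'); im=save('wrist','w8.png'); np.savez('w8.npz',**dict(zip('KRt',c)))
j=np.load('jig.npy'); J=np.array([[np.cos(j[2]),-np.sin(j[2])],[np.sin(j[2]),np.cos(j[2])]])
for d in silhouettes('wrist','keeper'): print(d['confidence'],d['rect'])
d=silhouettes('wrist','keeper')[0]
m=d['pixels'];g=im.max(2)<70; mm=(m&g).astype(np.uint8)
n,l,s,ce=cv2.connectedComponentsWithStats(mm); k=1+np.argmax(s[1:,4]); print('post px',ce[k],s[k])
b=(m&~g)
hp=np.array([-.07,.042]); 
# predicted post-top px for angles (bar dir angle = q -pi/2-1.9)
for q in np.arange(0,.55,.05):
    a=q-np.pi/2-1.9; P=J@(hp+.125*np.array([np.cos(a),np.sin(a)]))+j[:2]
    print(round(q,2),'top',proj(None,[[*P,.051]],c)[0],'bot',proj(None,[[*P,.017]],c)[0],P)
E
```

```text
t 35.23 pos [0.4675 0.0912 0.0828] yaw 2.9384 jig [-0.152  -0.0486] relyaw 3.1282 F [-0.2  1.1 -0.6] grip 0.294 tilt [-0.008  0.001] q6 0.39
0.6 [335.2, 134.1, 378.8, 284.3]
post px [360.7569 149.4288] [343 138  36  25 576]
0.0 top [451.0103 161.6492] bot [422.6905 153.2923] [0.4565 0.2267]
0.05 top [442.5079 158.9871] bot [415.3402 150.9921] [0.4536 0.2212]
0.1 top [433.7527 156.7635] bot [407.7889 149.0722] [0.4509 0.2156]
0.15 top [424.777  154.9901] bot [400.0632 147.5419] [0.4485 0.2098]
0.2 top [415.6148 153.676 ] bot [392.1912 146.4085] [0.4464 0.2039]
0.25 top [406.3014 152.8284] bot [384.2015 145.6778] [0.4446 0.198 ]
0.3 top [396.8728 152.4517] bot [376.1237 145.3531] [0.4431 0.1919]
0.35 top [387.3663 152.5478] bot [367.9878 145.4362] [0.4419 0.1858]
0.4 top [377.819  153.1162] bot [359.8242 145.9265] [0.441  0.1796]
0.45 top [368.2686 154.1538] bot [351.6631 146.8216] [0.4404 0.1734]
0.5 top [358.7524 155.655 ] bot [343.535  148.1171] [0.4401 0.1671]
```

View pics/w8.png

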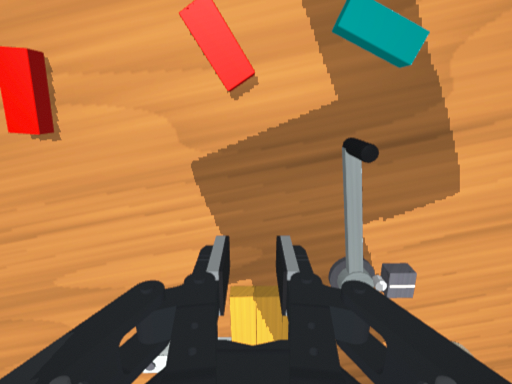

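The press was held at 14–15.5 N for about 0.7 s. The post is at pixel (362,150), which matches a lever angle of about 0.45 rad.

```bash
python3 go.py w .4404 .1734 .06 -.069 w .4404 .1734 .01 -.069
```

```text
t 35.38 pos [0.4665 0.0935 0.0815] yaw 2.9463 jig [-0.1534 -0.0466] relyaw 3.1361 F [ 0.5 -0.3  1.1] grip 0.297 tilt [-0.011  0.001] q6 0.39
  -> ['w', '.4404', '.1734', '.06', '-.069'] linear [0.0409 0.0734 0.0218] twist -0.126
  -> ['w', '.4404', '.1734', '.01', '-.069'] linear [0.0404 0.0734 0.0718] twist -0.126
```

>>> apply_moves([
  {"hand": 150, "linear": [0.02, 0.036, 0], "twist": -0.06},
  {"hand": 150, "linear": [0.04, 0.068, 0], "twist": -0.12},
  {"hand": 150, "linear": [0.0405, 0.0734, 0.01], "twist": -0.126},
  {"hand": 150, "linear": [0.0405, 0.0734, 0.018], "twist": -0.126},
  {"hand": 150, "linear": [0.0405, 0.0734, 0.018], "twist": -0.126},
  {"hand": 150, "linear": [0.0405, 0.0734, 0.018], "twist": -0.126},
], newtons=25)

```text
clock: 35.88
position: [0.4407, 0.172, 0.0629]
tool_rot: [-0.111, -3.127, 0.001]
ft_force: [0.1, -1.2, -0.2]
grip_width: 0.408
```

```bash
python3 go.py w .4404 .1734 .01 -.069
python3 - <<'E'
from h import *
# where is the post between the fingers? project expected axis, find the dark post against wood
c=cam('wrist'); im=save('wrist','w9.png'); P=[.4404,.1734]
print('expected top/bot px',proj(None,[[*P,.051],[*P,.017]],c))
s=telemetry.read_state();R=cv2.Rodrigues(s['tool_rot'])[0]
for d in silhouettes('wrist','keeper')[:1]:
    m=(d['pixels']&(im.max(2)<80)); print(d['confidence'],d['rect'])
    ys,xs=np.where(m); 
    if len(xs): print('dark',xs.min(),xs.max(),ys.min(),ys.max(),xs.mean(),ys.mean(),len(xs))
    for r in range(int(d['rect'][1]),int(d['rect'][3]),8):
        x=np.where(d['pixels'][r])[0]
        if len(x): print(r,x.min(),x.max(),im[r,(x.min()+x.max())//2])
E
```

```text
t 35.88 pos [0.4407 0.172  0.0629] yaw 3.0706 jig [-0.1935  0.0257] relyaw 3.2604 F [ 0.1 -1.2 -0.2] grip 0.408 tilt [-0.012 -0.   ] q6 0.44
  -> ['w', '.4404', '.1734', '.01', '-.069'] linear [-0.0002  0.0014  0.0529] twist -0.002
expected top/bot px [[257.06580612 226.45369256]
 [256.45449693 208.42317742]]
0.78 [239.3, 190.6, 270.4, 343.2]
dark 249 268 198 344 257.88422818791946 219.84395973154363 596
198 252 264 [47 35 31]
206 250 266 [24 26 26]
214 250 267 [22 24 26]
222 249 269 [31 32 36]
230 249 266 [27 29 32]
238 249 265 [151 162 162]
246 249 264 [148 160 160]
254 249 265 [151 160 161]
262 248 265 [148 160 160]
270 249 264 [149 159 160]
278 249 264 [149 159 161]
286 249 263 [149 159 161]
294 249 263 [150 160 161]
302 249 263 [149 158 161]
310 249 263 [150 159 158]
318 249 263 [149 159 157]
326 244 268 [148 158 158]
334 239 272 [147 156 157]
342 241 265 [68 70 74]
```

>>> apply_moves([
  {"hand": 150, "linear": [0, 0.001, 0.03], "twist": 0},
  {"hand": 150, "linear": [0, 0.001, 0.045], "twist": 0},
  {"hand": 150, "linear": [0, 0.001, 0.051], "twist": 0},
  {"hand": 255, "linear": [0, 0.001, 0.052], "twist": 0},
  {"hand": 255, "linear": [0, 0.001, 0.052], "twist": 0},
  {"hand": 255, "linear": [0, 0.001, 0.052], "twist": 0},
  {"hand": 255, "linear": [0, 0.001, 0.052], "twist": 0},
  {"hand": 255, "linear": [0, 0.001, 0.052], "twist": 0},
], newtons=25)

```text
clock: 36.65
position: [0.4411, 0.173, 0.012]
tool_rot: [-0.112, -3.129, 0.0]
ft_force: [-0.2, -0.8, -5.1]
grip_width: 0.134
```

```bash
cat > arc.py <<'E'
from h import *
import sys
s=telemetry.read_state(); R=cv2.Rodrigues(s['tool_rot'])[0]; j=np.load('jig.npy')
J=np.array([[np.cos(j[2]),-np.sin(j[2])],[np.sin(j[2]),np.cos(j[2])]])
q=J.T@(s['position'][:2]-j[:2]); v=q-[-.07,.042]; rad=np.hypot(*v); a=np.arctan2(v[1],v[0]); Q=(a+np.pi/2+1.9)%(2*np.pi)
yaw=np.arctan2(R[1,0],R[0,0])
print('t %.2f z %.4f radius %.4f q %.3f jig'%(s['clock'],s['position'][2],rad,Q),np.round(q,4),'F',np.round(s['ft_force'],1),'grip %.3f'%s['grip_width'],'yaw-bar %.3f'%((yaw-j[2]-a+np.pi)%(2*np.pi)-np.pi))
for dq in map(float,sys.argv[1:]):
    b=a+dq; p=J@(np.array([-.07,.042])+.125*np.array([np.cos(b),np.sin(b)]))+j[:2]
    print('q %.2f'%(Q+dq),np.round(R.T@(np.array([*p,s['position'][2]])-s['position']),4),'tw %.2f'%-dq)
E
python3 arc.py .09 .18 .27 .36 .45 .54 .63 .72
```

```text
t 36.65 z 0.0120 radius 0.1243 q 0.453 jig [-0.1933  0.0267] F [-0.2 -0.8 -5.1] grip 0.134 yaw-bar -0.005
q 0.54 [ 0.0002 -0.0112  0.    ] tw -0.09
q 0.63 [-0.0014 -0.0224 -0.    ] tw -0.18
q 0.72 [-0.004  -0.0333 -0.    ] tw -0.27
q 0.81 [-0.0075 -0.044  -0.0001] tw -0.36
q 0.90 [-0.012  -0.0543 -0.0001] tw -0.45
q 0.99 [-0.0174 -0.0642 -0.0002] tw -0.54
q 1.08 [-0.0237 -0.0735 -0.0002] tw -0.63
q 1.17 [-0.0307 -0.0823 -0.0003] tw -0.72
```

>>> apply_moves([
  {"hand": 255, "linear": [0, -0.011, 0], "twist": -0.09},
  {"hand": 255, "linear": [-0.0015, -0.0225, 0], "twist": -0.18},
  {"hand": 255, "linear": [-0.004, -0.0335, 0], "twist": -0.27},
  {"hand": 255, "linear": [-0.0075, -0.044, 0], "twist": -0.36},
  {"hand": 255, "linear": [-0.012, -0.0545, 0], "twist": -0.45},
  {"hand": 255, "linear": [-0.0175, -0.064, 0], "twist": -0.54},
  {"hand": 255, "linear": [-0.0235, -0.0735, 0], "twist": -0.63},
  {"hand": 255, "linear": [-0.0305, -0.0825, 0], "twist": -0.72},
])

```text
clock: 37.32
position: [0.4677, 0.0894, 0.0121]
tool_rot: [1.006, -2.97, -0.008]
ft_force: [5.0, 4.5, -9.0]
grip_width: 0.14
```

```bash
python3 arc.py .08 .16 .24 .32 .40 .48 .56
```

```text
t 37.32 z 0.0121 radius 0.1231 q 1.177 jig [-0.1514 -0.0503] F [ 5.   4.5 -9. ] grip 0.140 yaw-bar -0.005
q 1.26 [ 0.0014 -0.01   -0.0001] tw -0.08
q 1.34 [ 0.0002 -0.0199 -0.0001] tw -0.16
q 1.42 [-0.0018 -0.0297 -0.0002] tw -0.24
q 1.50 [-0.0046 -0.0393 -0.0003] tw -0.32
q 1.58 [-0.0082 -0.0486 -0.0004] tw -0.40
q 1.66 [-0.0125 -0.0577 -0.0004] tw -0.48
q 1.74 [-0.0175 -0.0663 -0.0005] tw -0.56
```

>>> apply_moves([
  {"hand": 255, "linear": [0.0005, -0.01, 0], "twist": -0.08},
  {"hand": 255, "linear": [-0.0005, -0.02, 0], "twist": -0.16},
  {"hand": 255, "linear": [-0.0025, -0.0295, 0], "twist": -0.24},
  {"hand": 255, "linear": [-0.0055, -0.039, 0], "twist": -0.32},
  {"hand": 255, "linear": [-0.009, -0.0485, 0], "twist": -0.4},
  {"hand": 255, "linear": [-0.0135, -0.0575, 0], "twist": -0.48},
  {"hand": 255, "linear": [-0.0185, -0.066, 0], "twist": -0.56},
])

```text
clock: 37.9
position: [0.5233, 0.0502, 0.0119]
tool_rot: [1.798, -2.575, -0.015]
ft_force: [1.2, 5.8, -5.4]
grip_width: 0.145
```

```bash
python3 arc.py .03 .06 .09 .12 .15 .18 .20
```

```text
t 37.90 z 0.0119 radius 0.1220 q 1.740 jig [-0.0894 -0.0784] F [ 1.2  5.8 -5.4] grip 0.145 yaw-bar -0.002
q 1.77 [ 0.003  -0.0038 -0.    ] tw -0.03
q 1.80 [ 0.0028 -0.0075 -0.0001] tw -0.06
q 1.83 [ 0.0025 -0.0112 -0.0001] tw -0.09
q 1.86 [ 0.0021 -0.015  -0.0001] tw -0.12
q 1.89 [ 0.0016 -0.0187 -0.0002] tw -0.15
q 1.92 [ 0.001  -0.0224 -0.0002] tw -0.18
q 1.94 [ 0.0005 -0.0248 -0.0002] tw -0.20
```

>>> apply_moves([
  {"hand": 255, "linear": [0, -0.003, 0], "twist": -0.02},
  {"hand": 255, "linear": [0, -0.006, 0], "twist": -0.05},
  {"hand": 255, "linear": [0, -0.009, 0], "twist": -0.07},
  {"hand": 255, "linear": [-0.0005, -0.012, 0], "twist": -0.1},
  {"hand": 255, "linear": [-0.0005, -0.015, 0], "twist": -0.12},
  {"hand": 255, "linear": [-0.001, -0.017, 0], "twist": -0.14},
  {"hand": 255, "linear": [-0.0015, -0.019, 0], "twist": -0.15},
  {"hand": 255, "linear": [-0.0015, -0.0195, 0], "twist": -0.16},
])

```text
clock: 38.57
position: [0.5419, 0.0453, 0.0119]
tool_rot: [-1.999, 2.423, 0.017]
ft_force: [-2.1, 2.7, -2.1]
grip_width: 0.139
```

```bash
python3 arc.py .02 .04 .06
```

```text
t 38.57 z 0.0119 radius 0.1217 q 1.898 jig [-0.0702 -0.0797] F [-2.1  2.7 -2.1] grip 0.139 yaw-bar 0.001
q 1.92 [ 0.0033 -0.0025 -0.    ] tw -0.02
q 1.94 [ 0.0032 -0.005  -0.0001] tw -0.04
q 1.96 [ 0.0031 -0.0075 -0.0001] tw -0.06
```

>>> apply_moves([
  {"hand": 255, "linear": [0, -0.001, 0], "twist": 0},
  {"hand": 255, "linear": [0, -0.002, 0], "twist": 0},
  {"hand": 255, "linear": [0, -0.003, 0], "twist": 0},
  {"hand": 255, "linear": [0, -0.003, 0], "twist": 0},
])

```text
clock: 38.9
position: [0.5439, 0.045, 0.0118]
tool_rot: [1.999, -2.422, -0.02]
ft_force: [-3.8, 3.9, -0.6]
grip_width: 0.137
```

```bash
python3 arc.py
```

```text
t 38.90 z 0.0118 radius 0.1216 q 1.915 jig [-0.0682 -0.0796] F [-3.8  3.9 -0.6] grip 0.137 yaw-bar -0.015
```

>>> apply_moves([
  {"hand": 255, "linear": [0, -0.002, 0], "twist": 0},
  {"hand": 255, "linear": [0, -0.003, 0], "twist": 0},
  {"hand": 255, "linear": [0, -0.004, 0], "twist": 0},
  {"hand": 255, "linear": [0, -0.004, 0], "twist": 0},
])

```text
clock: 39.23
position: [0.5446, 0.0446, 0.0116]
tool_rot: [1.997, -2.42, -0.026]
ft_force: [-6.6, 4.6, 3.3]
grip_width: 0.142
```

```bash
python3 arc.py
```

```text
t 39.23 z 0.0116 radius 0.1219 q 1.921 jig [-0.0674 -0.0798] F [-6.6  4.6  3.3] grip 0.142 yaw-bar -0.022
```

>>> apply_moves([
  {"hand": 255, "linear": [0, 0.001, 0], "twist": 0},
  {"hand": 255, "linear": [0, 0.001, 0], "twist": 0},
  {"hand": 170, "linear": [0, 0.001, 0], "twist": 0},
  {"hand": 170, "linear": [0, 0.001, 0], "twist": 0},
  {"hand": 170, "linear": [0, 0.001, 0], "twist": 0},
  {"hand": 170, "linear": [0, 0.001, -0.02], "twist": 0},
  {"hand": 170, "linear": [0, 0.001, -0.055], "twist": 0},
  {"hand": 170, "linear": [0, 0.001, -0.09], "twist": 0},
])

```text
clock: 39.9
position: [0.5443, 0.0433, 0.1019]
tool_rot: [1.995, -2.418, -0.027]
ft_force: [1.2, -0.5, -0.2]
grip_width: 0.334
```

>>> apply_moves([
  {"hand": 170, "linear": [0.01, 0.035, -0.02], "twist": 0.12},
  {"hand": 170, "linear": [0.02, 0.075, -0.03], "twist": 0.24},
  {"hand": 170, "linear": [0.03, 0.11, -0.04], "twist": 0.36},
  {"hand": 170, "linear": [0.03, 0.14, -0.05], "twist": 0.48},
  {"hand": 170, "linear": [0.03, 0.15, -0.05], "twist": 0.6},
  {"hand": 170, "linear": [0.03, 0.15, -0.05], "twist": 0.7},
  {"hand": 170, "linear": [0.03, 0.15, -0.05], "twist": 0.8},
  {"hand": 170, "linear": [0.03, 0.15, -0.05], "twist": 0.8},
])

```text
clock: 40.57
position: [0.393, 0.0416, 0.1551]
tool_rot: [0.892, -3.002, -0.019]
ft_force: [0.9, -0.1, 0.0]
grip_width: 0.331
```

```bash
python3 go.py
cat > chk.py <<'E'
from fit import *
np.set_printoptions(precision=4,suppress=True)
j=np.load('jig.npy'); hp=np.array([-.07,.042])
def kb(q):
    a=q-np.pi/2-1.9; d=np.array([np.cos(a),np.sin(a)]); n=np.array([-d[1],d[0]])
    B=np.array([[*(hp+s*d+t*n*.0065),z] for s in(.02,.125) for t in(-1,1) for z in(.008,.017)])
    th=np.linspace(0,2*np.pi,16); p=hp+.125*d; Pp=np.array([[p[0]+.0065*np.cos(t),p[1]+.0065*np.sin(t),z] for t in th for z in(.008,.051)])
    return [B,Pp]
for cm in('wrist','top'):
    c=cam(cm); im=save(cm,'f_%s.png'%cm)
    for t in('keeper','blank_a'):
        for d in silhouettes(cm,t):
            print(cm,t,round(d['confidence'],2),np.round(d['rect']),np.median(im[d['pixels']],axis=0))
    ks=silhouettes(cm,'keeper')
    if ks:
        m=ks[0]['pixels'].astype(np.float32); h=proj(None,[[*(np.array([[np.cos(j[2]),-np.sin(j[2])],[np.sin(j[2]),np.cos(j[2])]])@hp+j[:2]),.02]],c)[0]
        yy,xx=np.mgrid[:384,:512]; rpx=np.linalg.norm(proj(None,[[j[0]-.07,j[1],.02]],c)[0]-proj(None,[[j[0]-.045,j[1],.02]],c)[0]); v=(np.hypot(xx-h[0],yy-h[1])>rpx)
        e=[(round((np.abs(render(j,kb(q),c)-m)*v).sum(),1),round(q,3)) for q in np.arange(1.7,2.0,.01)]
        print('keeper best',sorted(e)[:4],m.sum())
E
python3 chk.py
```

```text
t 40.57 pos [0.393  0.0416 0.1551] yaw -2.5638 jig [-0.2158 -0.1114] relyaw -2.3741 F [ 0.9 -0.1  0. ] grip 0.331 tilt [-0.013  0.009] q6 -0.48
wrist keeper 0.88 [220. 304. 274. 341.] [137. 147. 147.]
wrist keeper 0.68 [216. 320. 228. 336.] [175. 130.  48.]
wrist blank_a 0.72 [297. 138. 336. 200.] [187.  18.  14.]
wrist blank_a 0.71 [365. 204. 407. 257.] [  0. 149. 147.]
wrist blank_a 0.56 [153.  53. 224. 118.] [252.  44.  36.]
wrist blank_a 0.55 [213. 319. 228. 339.] [174.5 130.   48. ]
keeper best [(np.float32(1017.1), np.float64(1.88)), (np.float32(1022.2), np.float64(1.87)), (np.float32(1023.1), np.float64(1.89)), (np.float32(1026.9), np.float64(1.9))] 794.0
top keeper 0.89 [216. 189. 275. 205.] [149. 155. 150.]
top keeper 0.74 [199. 159. 320. 208.] [188. 190. 182.]
top keeper 0.32 [239. 169. 254. 197.] [184. 138.  61.]
top blank_a 0.88 [191. 268. 218. 292.] [ 33. 153. 145.]
top blank_a 0.82 [261. 170. 275. 198.] [186. 139.  61.]
top blank_a 0.7 [253. 170. 269. 194.] [185. 138.  61.]
top blank_a 0.55 [242. 272. 251. 280.] [180.5  40.   35. ]
top blank_a 0.53 [242. 167. 255. 196.] [184. 138.  61.]
keeper best [(np.float32(60.8), np.float64(1.87)), (np.float32(63.1), np.float64(1.88)), (np.float32(69.3), np.float64(1.86)), (np.float32(73.1), np.float64(1.89))] 377.0
```

```bash
python3 go.py j 0 -.02 .15 0
```

```text
t 40.97 pos [0.3923 0.0418 0.1542] yaw -2.5615 jig [-0.2165 -0.1113] relyaw -2.3718 F [-0.1 -0.1 -0.2] grip 0.330 tilt [-0.016  0.009] q6 -0.48
  -> ['j', '0', '-.02', '.15', '0'] linear [-0.219  -0.0851  0.0009] twist 0.770
```

>>> apply_moves([
  {"hand": 170, "linear": [-0.035, -0.014, 0], "twist": 0.11},
  {"hand": 170, "linear": [-0.07, -0.028, 0], "twist": 0.22},
  {"hand": 170, "linear": [-0.105, -0.042, 0], "twist": 0.33},
  {"hand": 170, "linear": [-0.14, -0.055, 0], "twist": 0.45},
  {"hand": 170, "linear": [-0.17, -0.07, 0], "twist": 0.56},
  {"hand": 170, "linear": [-0.2, -0.08, 0], "twist": 0.67},
  {"hand": 170, "linear": [-0.219, -0.085, 0], "twist": 0.77},
  {"hand": 170, "linear": [-0.219, -0.085, 0], "twist": 0.77},
])

```text
clock: 41.63
position: [0.6264, 0.092, 0.1496]
tool_rot: [-0.299, -3.113, -0.013]
ft_force: [1.0, 0.3, -0.3]
grip_width: 0.33
```

```bash
python3 go.py; python3 chk.py | grep wrist -A1 | head -20
python3 - <<'E'
from h import *
c=cam('wrist'); j=np.load('jig.npy'); im=cv2.imread('pics/f_wrist.png')
J=np.array([[np.cos(j[2]),-np.sin(j[2])],[np.sin(j[2]),np.cos(j[2])]])
def rect(z):
    g=np.array([[-.1,-.1],[-.1,.06],[.03,.06],[.03,-.1]]); P=np.c_[g@J.T+j[:2],np.full(4,z)]
    H=cv2.getPerspectiveTransform(proj(None,P,c).astype(np.float32),np.float32([[0,0],[640,0],[640,520],[0,520]])); return cv2.warpPerspective(im,H,(640,520))
w=cv2.cvtColor(rect(.018),cv2.COLOR_BGR2HSV)
# row top edges (z=18): brass = saturated
for y in(-68,-60,-52,-44,-36,-28,-20,-12,-4):
    s=w[:,(y+100)*4,1]>130; x=np.where(s[120:440])[0]; b=np.split(x,np.where(np.diff(x)>6)[0]+1); r=max(b,key=len); print(y,'x %.1f..%.1f'%((r[0]+120)/4-100,(r[-1]+120)/4-100),end=' | ')
print()
w=cv2.cvtColor(rect(.017),cv2.COLOR_BGR2HSV)
for y in range(-70,30,10):
    s=w[:,(y+100)*4,1]<75; x=np.where(s[60:200])[0]
    if len(x): print(y,'bar x %.1f..%.1f n%d'%((x[0]+60)/4-100,(x[-1]+60)/4-100,len(x)),end=' | ')
E
```

```text
t 41.63 pos [0.6264 0.092  0.1496] yaw 2.9499 jig [ 0.004  -0.0179] relyaw 3.1397 F [ 1.   0.3 -0.3] grip 0.330 tilt [-0.014  0.01 ] q6 0.33
wrist keeper 0.68 [168.  87. 336. 118.] [136. 145. 146.]
wrist blank_a 0.88 [248. 116. 270. 178.] [173. 129.  47.]
wrist blank_a 0.85 [221. 118. 248. 178.] [173. 129.  47.]
wrist blank_a 0.64 [195. 115. 224. 178.] [177. 132.  48.]
keeper best [(np.float32(101.1), np.float64(1.9)), (np.float32(217.2), np.float64(1.89)), (np.float32(244.1), np.float64(1.91)), (np.float32(427.2), np.float64(1.88))] 2775.0
-68 x -67.5..-5.5 | -60 x -67.5..-5.8 | -52 x -67.5..-5.8 | -44 x -67.8..-5.8 | -36 x -67.8..-6.2 | -28 x -67.8..-6.2 | -20 x -67.8..-6.2 | -12 x -67.8..-6.2 | -4 x -67.8..-6.5 | 
-70 bar x -81.5..-68.2 n54 | -60 bar x -81.5..-68.2 n54 | -50 bar x -81.8..-68.2 n55 | -40 bar x -81.8..-68.5 n54 | -30 bar x -81.8..-68.5 n54 | -20 bar x -81.8..-68.8 n53 | -10 bar x -81.8..-68.8 n53 | 0 bar x -81.8..-50.2 n117 | 10 bar x -81.8..-50.2 n116 | 20 bar x -85.0..-64.2 n84 |
```

```bash
python3 -c "
from plant import bot
print(bot.close_job())"
```

```text
the job is handed in; nothing more can be done
None
```

The three brass blanks are in the jig's corner as one tight row, with the keeper closed, and I handed the job in at about 42 s with the arm clear. I left the red and turquoise look-alikes alone and did not handle the doming block, jar or graver, though I did no last check on those three.

**Row:** I placed each blank against the back fence at about 5–8 N, slid the three together onto the side stop, and nudged the ends flush. I then held a sideways press of about 14–15.5 N for roughly 0.7 s.

**Keeper:** I swung the lever by its post until it resisted about 7 N at a reading of 1.92 rad, then released it.

**Last checks:**
- **Row:** the front and back ends each line up within about 1 mm, with only a slight slope. The absolute positions in that check were shifted about 6–8 mm, probably because the arm was still settling, so I relied only on the alignment.
- **Keeper:** the closest wrist picture gives 1.90 rad, with a clear best fit. The coarser top view and an earlier, poorer wrist view gave 1.87–1.88. I could not observe the click itself. I take it as closed because it held against more than the stated 5 N.

**Problems on the way:**
- **First grasps:** two grasps closed above the first blank, because the fingertips stood about 34 mm higher than the stated geometry puts them. I found this by touching the blank's top at about 18 N.
- **Last joint:** it ran into its range limit early on and left the tool tilted by about 2° until the final press.

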